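Open the rugged notebook to its viewing angle

ROBOT

A 7-joint arm with a two-finger parallel gripper is mounted at the origin on a cart in front of the work surface, level with it; the furniture and walls round the work are solid. World frame = base frame: x ahead of the robot, y to its left, z up, the work surface at z = 0. Lengths are in m, angles in degrees, forces in N, time in s.
With the tool pointing down it reaches from about 0.425 to 0.875 m from the base axis. Payload 4.7 kg.
Tool frame: the origin (TCP) lies midway between the tips of the shut fingers; the grasp point (between the pads) lies env.grip_point_offset behind it (env.grip_point_offset is the distance from the TCP to the grasp point, in m); x points along the fingers, y is the direction in which the jaws open and shut, and the axes are right-handed (so a half turn about x gives the same grasp; the last joint's range is limited). The gripper opens to 87 mm and grips with 3 to 60 N. Pads are 19 mm wide; open, the fingers measure 117 mm over their backs; the gripper's body (75 mm by 190 mm) begins 51 mm behind the grasp point.
Start: joints at [-70.64, 18.392, -4.016, 83.108, 1.295, 78.541, -3.26], TCP at [0.207, 0.616, 0.223] pointing down, gripper open.
Joint ranges: [-163.93, 163.93], [-17.29, 119.83], [-79.2, 71.16], [3.27, 140.29], [-89.18, 269.18], [5.43, 117.66], [-154.24, 154.24]. Speed limits (degrees/s): [147.25, 147.25, 180, 180, 180, 180, 180].

INTERFACE

Orientations are given as [roll, pitch, yaw] about the fixed x, y, z axes, in that order (R = Rz(yaw) Ry(pitch) Rx(roll)).
In Python, from cell import readout, read_camera, camera_params, sign_off, spot_in, pinpoint, env gives the robot as it stands.
- The arm moves only by the shell command python3 -m pendant 'ROWS' [OPENING] [FORCE]. ROWS is a JSON object of lists of equal length, an entry for each row: "xyz": the shift along the world's x, y, z in m, a list of three; "turn": the turn about the world's z in rad. A call has 1 to 10 rows; each row shifts and turns the pose as measured when the row begins; what a row does not reach is not made up. A row lasts 1/8 s, in which the tool goes at most 62.5 mm and 10.7 degrees, less where a joint would pass 70% of its speed; a pose out of reach is approached as far as the arm can. A call is refused whole if a number of a shift passes 0.0625 or a number of a turn 0.188, either way. A call with a gripper value outside its range is refused whole. OPENING is the opening, from 0 (shut) to 1 (fully open), set as the call begins (- or left out, the last holds). The fingers move at their own pace and stop on an object; FORCE is the grip in N (left out, the last holds). Time passes only in rows, so rows that do not move let the fingers close. It gives the time, the measured TCP pose, the force and the opening at its end, in the units of the state.
- readout.get_obs(): the state, without advancing time (a new reading comes with each control period).
- read_camera(name): name is "side" or "top" or "wrist"; returns the picture (400x640x3 uint8, red, green, blue); there is no depth.
- camera_params(name): a dict with "fx", "fy", "cx", "cy" (pixels), "rvec" (rotation vector, rad) and "tvec" (3), from world to camera coordinates, as OpenCV has them; the wrist camera has in their place "hand_eye" (4x4, takes a point from camera to tool coordinates, whose origin is the TCP and whose axes are the tool frame's). Camera axes: x right, y down, z forward; pixel columns grow to the right and rows downward; lengths in m; the calibration is good to about 2 mm. A picture is of the moment at which its call begins: read the wrist's pose just before it. camera_params takes no time and is no camera call.
- sign_off(): hands the job in, once; it reports no verdict.
Trained networks look in the newest picture that a camera, given by its name, has taken for a name from the list of things; names that differ only in an ending like _2 or _b are one class to them, and where a whole thing is asked for, a point or a joint stands for the part that bears it (a point fixed in the world has none). Each returns a list of dicts, best first, with "score" (0 to 1); they miss things now and then, are a little off and sometimes report something else, mostly with a low value. They report only what shows in the picture. A call takes as long as a camera call.
- spot_in(camera, name): "at" ([x, y, z] in m, in the coordinates of the camera as it stood for that picture, good to about 4 mm: the middle of the surface that is visible of it).
- pinpoint(camera, name): "at" ([x, y, z] in m, in the coordinates of the camera as it stood for that picture, good to about 4 mm: a listed point, or the origin of a listed thing).
The state is a dict: "time_s": time; "qpos": joint angles; "joint_velocities": joint speeds; "effort": joint torques, N m; "tool_pos": TCP position; "tool_rot": TCP orientation; "force": force on the tool from outside, world axes, zero at the start; "wrist_torque": the same for the moment, N m; "grip_width": finger opening in m.
Only numpy, scipy, OpenCV 4.12 (cv2) and the standard library are available. Lean on these libraries where they do the work, as an engineer would, in place of code of your own. Each camera call takes 0.05 s, during which the arm holds its last target.

TASK

Open the small rugged notebook computer: slide the latch on its front edge across to free the lid, then raise the lid and leave the screen standing by itself at 110 degrees to the keyboard, give or take 4 degrees. The hinge is stiff and the screen springs back a few degrees when you let go, so check the angle with your hand off it. Do not shove or tip the notebook and leave the jar, the solder reel and the loupe where they are.

Things in the scene. Friction and masses are not known exactly. Their poses are not given: they have to be found in the camera images.
- laptop: base of the closed notebook: heavy (2 to 2.6 kg) loose black case on rubber feet, 176 mm (x) by 236 mm (y), deck 34 mm high. Origin at the centre of its underside, z up, x from the front face (x = -88 mm, towards the robot) to the hinge, y to its left. Hinge axis along y at x = 86, z = 36 mm
- lid: grey lid, 174 mm from hinge to front edge, 240 mm wide, 12 mm thick. Origin on the hinge axis, mid-width; axes parallel to the base's when closed: x from front edge (x = -175.5 mm) to hinge, z out of the outer face. It opens about +y; opening angle = angle of its z axis from vertical: 0 closed, 110 degrees wanted, stop at 137
- lip (a point): middle of the front edge of the lid's lifting lip, at x = -189.5 mm, z = 6 mm of the lid: a lip 80 mm wide (y), 6 mm thick (z = 3 to 9 mm), standing out 14 mm from the middle of the lid's front edge, so that it overhangs the base's front face by 15 mm; closed, its underside is 39 mm above the worktop and nothing stands below it
- latch_thumb (a point): centre of the thumb piece of the sliding latch, low on the base's front face near its left end: a block 16 mm wide (y), 10 to 30 mm above the worktop, standing out from 95 to 113 mm in front of the base's centre. Above it a hook reaches up to 50 mm over a tongue of the lid. Slides along the base's y only
- latch (a joint): travel of the latch in m: 0 = locked, grows as it slides along the base's -y (to its right, towards the middle of the front), 0.018 = end stop; the hook is clear of the tongue from 0.014. Friction about 2.5 N, stays where it is left
- jar_c (a point): bystander: beige jar with spare soldering tips standing in it, 40 mm across, 58 mm high, to the left of the notebook; point at its centre
- reel_c (a point): bystander: small solder reel, 54 mm across, 36 mm high, to the left of the notebook, nearer than the jar; point at its centre
- loupe_c (a point): bystander: black loupe, 45 mm across, 28 mm high, close behind the notebook's hinge, right of its middle; point at its centre
- screen (a point): middle of the screen on the lid's inner face, 92 mm from the hinge axis (inner face at z = 0.5 mm of the lid, outer face 13 mm, raised panel on it 14.4 mm). Stiff friction hinge: 3 to 7 N at the front edge moves the lid, it stays where it is left, but springs back about 4 to 7 degrees when the push ends

How it is judged (in metres and radians):
On the way, in this order (a step that is already met when the one before it is completed fails the run):
1. the latch is slid clear of the lid's tongue (value of joint latch above 0.0145 m), for 0.1 s.
2. the lid is raised from the base (over 25 degrees) (angle between lid's own z axis and vertical above 0.44 rad), for 0.1 s.
At the end, for the whole second after the job is handed in: the screen stands by itself, at rest, at 110 degrees to the keyboard (within 4 degrees), with the notebook flat on the worktop within 30 mm of where it was (angle between lid's own z axis and vertical between 1.85 and 1.99 rad and angular speed of lid below 0.05 rad/s and angle between laptop's own z axis and vertical below 0.03 rad and distance of laptop from where it was at the start of the episode below 0.03 m); the robot touches nothing.
It fails at once if the notebook is shoved more than 40 mm (distance of laptop from where it was at the start of the episode above 0.04 m).
It fails at once if the notebook's base is tipped more than 8 degrees (angle between laptop's own z axis and vertical above 0.14 rad).
It fails at once if the jar is moved more than 30 mm (distance of jar_c from where it was at the start of the episode above 0.03 m).
It fails at once if the solder reel is moved more than 30 mm (distance of reel_c from where it was at the start of the episode above 0.03 m).
It fails at once if the loupe is moved more than 30 mm (distance of loupe_c from where it was at the start of the episode above 0.03 m).
It also fails if it takes over 61 s, if anything falls off the work surface, if the arm or the gripper's body presses on something with over 40 N, if the wrist force passes 120 N, or if a joint passes its speed limit or range.

## Working session

There is one attempt and no reset: what is moved stays moved. The work goes in short steps, Python scripts to look and compute and a shell command to move; the robot and the scene stay as the last step left them, time stands still between calls to the robot, and variables do not carry over. Pictures are saved under pics/ and viewed, and the job is handed in when it is done.

```bash
ls; mkdir -p pics; cat > h.py <<'E'
import numpy as np, cv2
from cell import readout, read_camera, camera_params, sign_off, spot_in, pinpoint, env
from scipy.spatial.transform import Rotation as R
def T(cam):
    p=camera_params(cam)
    if 'hand_eye' in p:
        o=readout.get_obs(); M=np.eye(4); M[:3,:3]=R.from_euler('xyz',o['tool_rot'],degrees=True).as_matrix(); M[:3,3]=o['tool_pos']
        return M@np.array(p['hand_eye'])
    M=np.eye(4); M[:3,:3]=cv2.Rodrigues(np.array(p['rvec'],float))[0]; M[:3,3]=np.ravel(p['tvec']); return np.linalg.inv(M)
def snap(cam,name):
    im=read_camera(cam); cv2.imwrite('pics/'+name+'.png',im[:,:,::-1]); return im
def find(cam,names,fn=pinpoint):
    M=T(cam)
    for n in names:
        for d in fn(cam,n)[:2]:
            print(cam,n,round(d['score'],2),np.round((M@np.append(d['at'],1))[:3],4))
E
python3 - <<'E'
from h import *
o=readout.get_obs();print({k:np.round(v,3) for k,v in o.items()}, env.grip_point_offset)
for c in('top','side'):
    snap(c,c+'0'); find(c,['laptop','lip','latch_thumb','jar_c','reel_c','loupe_c','lid','screen'])
E
```

```text
pics
{'time_s': np.float64(0.0), 'qpos': array([-70.639,  18.439,  -4.016,  83.175,   1.295,  78.541,  -3.26 ]), 'joint_velocities': array([-0.067,  0.095, -0.095,  0.02 , -0.008, -0.027, -0.042]), 'effort': array([-0.0000e+00, -4.9130e+01, -4.0400e-01, -3.1252e+01, -6.4000e-02,
        4.4000e-02,  0.0000e+00]), 'tool_pos': array([0.207, 0.616, 0.221]), 'tool_rot': array([ -86.767,   89.891, -105.318]), 'force': array([-0.406, -0.37 ,  0.671]), 'wrist_torque': array([0.011, 0.017, 0.01 ]), 'grip_width': np.float64(0.087)} 0.0187
top laptop 0.74 [ 0.4241 -0.3308  0.0027]
top latch_thumb 0.54 [ 0.3696 -0.2105  0.0231]
top jar_c 0.65 [ 0.5629 -0.18    0.0277]
top jar_c 0.34 [ 0.5139 -0.4671  0.0163]
top reel_c 0.59 [ 0.4767 -0.1226  0.0233]
top reel_c 0.5 [ 0.5058 -0.3669  0.0357]
top loupe_c 0.89 [ 0.5196 -0.4669  0.0153]
top lid 0.73 [ 0.505  -0.3667  0.0357]
top screen 0.61 [ 0.4223 -0.3317  0.0395]
side laptop 0.97 [ 0.4261 -0.3341  0.0005]
side lip 0.79 [ 0.3344 -0.2878  0.0385]
side lip 0.19 [ 0.4199 -0.3293  0.0334]
side latch_thumb 0.42 [ 0.3707 -0.2104  0.0203]
side jar_c 0.46 [ 0.5612 -0.1824  0.0302]
side reel_c 0.51 [ 0.4812 -0.1277  0.0118]
side loupe_c 0.55 [ 0.5209 -0.4663  0.0141]
side loupe_c 0.23 [ 0.5599 -0.1837  0.0281]
side lid 0.77 [ 0.4994 -0.3672  0.0323]
side screen 0.74 [ 0.4192 -0.3297  0.0323]
```

View pics/top0.png

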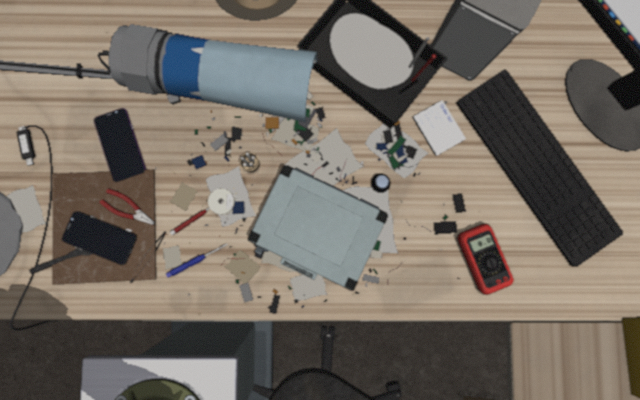

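View pics/side0.png

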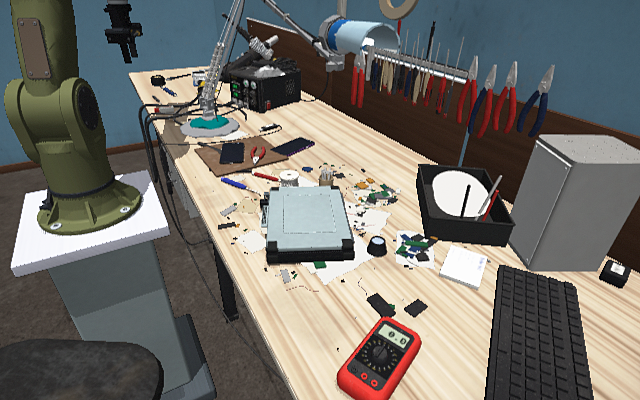

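```bash
python3 - <<'E'
from h import *
for c in('top','side'):
    p=camera_params(c); K=np.array([[p['fx'],0,p['cx']],[0,p['fy'],p['cy']],[0,0,1.]])
    im=cv2.resize(cv2.imread(f'pics/{c}0.png'),(800,500)); 
    print(c,np.round(T(c)[:3,3],3))
    for x in np.arange(0.1,1.0,.1):
        for y in np.arange(-.8,.81,.1):
            uv=cv2.projectPoints(np.array([[x,y,0.]]),np.array(p['rvec'],float),np.array(p['tvec'],float),K,None)[0].ravel()*1.25
            if 0<uv[0]<800 and 0<uv[1]<500:
                cv2.circle(im,tuple(int(v) for v in uv),2,(0,0,255),-1)
                if round(x*10)%2==0 and round(y*10)%2==0: cv2.putText(im,f'{x:.1f},{y:.1f}',tuple(int(v) for v in uv),0,.3,(255,0,0))
    # lid rectangle guess
    for yaw,col in((-24.5,(0,255,0)),):
        a=np.radians(yaw);Rz=np.array([[np.cos(a),-np.sin(a),0],[np.sin(a),np.cos(a),0],[0,0,1]])
        P=np.array([[-.0895,.12,.049],[.0845,.12,.049],[.0845,-.12,.049],[-.0895,-.12,.049],[-.0895,-.04,.045],[-.1035,-.04,.045],[-.1035,.04,.045],[-.0895,.04,.045]])@Rz.T+[.4245,-.332,0]
        uv=cv2.projectPoints(P,np.array(p['rvec'],float),np.array(p['tvec'],float),K,None)[0].reshape(-1,2)*1.25
        cv2.polylines(im,[uv.astype(int)],False,col,1)
    cv2.imwrite(f'pics/{c}_grid.png',im)
    cv2.imwrite(f'pics/{c}_zoom.png',cv2.resize(im[180:400,270:540] if c=='top' else im[210:350,280:480],None,fx=2.7,fy=2.7)[:600,:800])
o=readout.get_obs();print(R.from_euler('xyz',o['tool_rot'],degrees=True).as_matrix().round(2))
E
```

```text
top [ 0.393 -0.315  0.959]
side [ 0.104 -0.927  0.506]
[[ 0.    0.32  0.95]
 [ 0.    0.95 -0.32]
 [-1.    0.    0.  ]]
```

View pics/top_grid.png

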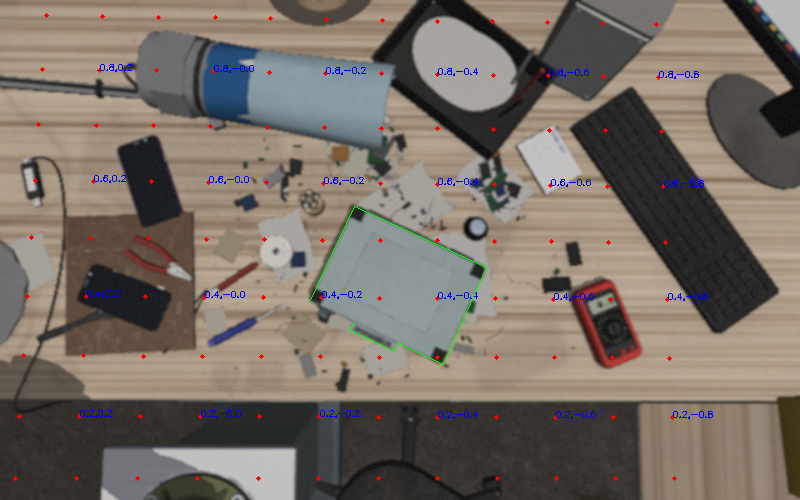

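View pics/side_grid.png

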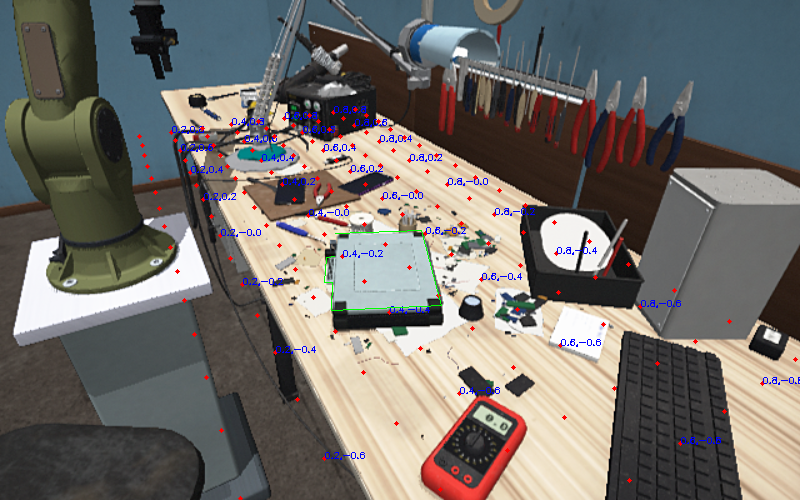

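View pics/top_zoom.png

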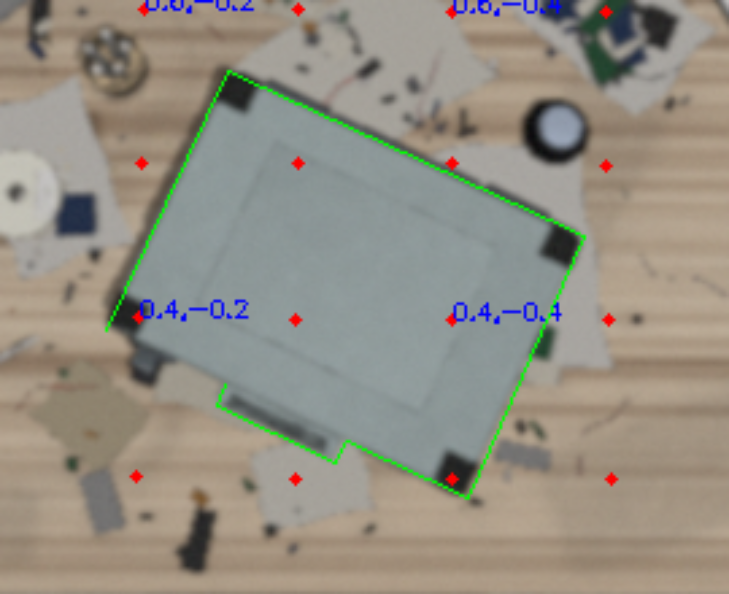

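```bash
python3 - <<'E'
from h import *
def ray(c,u,v):
    p=camera_params(c);M=T(c);u/=1.25;v/=1.25
    d=M[:3,:3]@np.array([(u-p['cx'])/p['fx'],(v-p['cy'])/p['fy'],1]);return M[:3,3],d/np.linalg.norm(d)
for n,a,b in(('open end',(388,105),(487,50)),('cap end',(150,72),(408,40)),('mid',(270,90),(450,45))):
    p,d=ray('top',*a);q,e=ray('side',*b)
    s=np.linalg.lstsq(np.c_[d,-e],q-p,rcond=None)[0]; print(n,(p+s[0]*d).round(3),(q+s[1]*e).round(3))
E
```

```text
open end [ 0.6   -0.313  0.391] [ 0.614 -0.324  0.396]
cap end [ 0.638 -0.057  0.379] [ 0.63  -0.053  0.378]
mid [ 0.618 -0.187  0.383] [ 0.633 -0.197  0.386]
```

```bash
python3 -m pendant '{"xyz":[[-0.019,-0.055,0],[-0.019,-0.055,0],[-0.019,-0.055,0],[0,0,0],[0.03,-0.02,0],[0.045,-0.029,0]],"turn":[0.185,0.185,0.185,0.185,0.185,0.185]}' 0.46 10; python3 -c "
from h import *
o=readout.get_obs();print({k:np.round(v,3) for k,v in o.items() if k!='effort'})"
```

```text
time_s: 1.65
tool_pos: [0.2183, 0.3989, 0.2195]
tool_rot: [-86.8, 89.8, -41.2]
force: [0.8, -0.9, 0.6]
grip_width: 0.0414
{'time_s': np.float64(1.65), 'qpos': array([-6.30740e+01, -5.19700e+00, -1.62800e+00,  1.09554e+02,
        3.20000e-02,  7.56920e+01,  7.08780e+01]), 'joint_velocities': array([ 19.218,  -7.925,  29.401,   6.728,   2.728,  -0.272, 125.081]), 'tool_pos': array([0.218, 0.399, 0.219]), 'tool_rot': array([-86.766,  89.814, -41.184]), 'force': array([ 0.769, -0.892,  0.6  ]), 'wrist_torque': array([0.08 , 0.018, 0.04 ]), 'grip_width': np.float64(0.041)}
```

```bash
python3 -m pendant '{"xyz":[[0.045,-0.028,0],[0.045,-0.03,0],[0.035,-0.04,0],[0.03,-0.055,0],[0.025,-0.058,0],[0.02,-0.058,0],[0.01,-0.058,0],[0,-0.058,0],[-0.01,-0.058,0],[-0.015,-0.055,0]],"turn":[0,0,0,-0.18,-0.18,-0.18,-0.18,-0.18,-0.18,-0.17]}' ; python3 -c "
from h import *
o=readout.get_obs();print({k:np.round(v,3) for k,v in o.items() if k!='effort'})"
```

```text
time_s: 2.9
tool_pos: [0.4091, -0.1104, 0.2228]
tool_rot: [-2.7, 89.3, -31.0]
force: [-0.5, -0.9, -0.4]
grip_width: 0.0401
{'time_s': np.float64(2.9), 'qpos': array([-26.419, -13.879,  32.659, 114.33 ,   7.943,  76.912,  65.544]), 'joint_velocities': array([ 34.46 , -10.53 ,  21.722,   4.015,  10.013,   2.294, -27.381]), 'tool_pos': array([ 0.409, -0.11 ,  0.223]), 'tool_rot': array([ -2.748,  89.307, -30.95 ]), 'force': array([-0.469, -0.872, -0.432]), 'wrist_torque': array([-0.062, -0.104,  0.048]), 'grip_width': np.float64(0.04)}
```

```bash
python3 -m pendant '{"xyz":[[-0.01,-0.05,-0.01],[-0.015,-0.05,-0.02],[-0.005,-0.01,-0.02],[0,0,0],[0,0,0]],"turn":[0,0,0,0,0]}' ; python3 - <<'E'
from h import *
o=readout.get_obs();print({k:np.round(v,3) for k,v in o.items() if k!='effort'})
M=R.from_euler('xyz',o['tool_rot'],degrees=True).as_matrix();print(M.round(3), np.degrees(np.arctan2(M[1,1],M[0,1])))
im=snap('wrist','w1'); find('wrist',['latch_thumb','lip','laptop','lid'])
snap('top','top1'); find('top',['latch_thumb','lip','laptop','lid'])
snap('side','side1'); find('side',['latch_thumb','lip','laptop','lid'])
E
```

```text
time_s: 3.52
tool_pos: [0.3773, -0.2284, 0.1743]
tool_rot: [12.7, 88.9, -16.1]
force: [-0.3, 0.3, 0.4]
grip_width: 0.0403
{'time_s': np.float64(3.525), 'qpos': array([-21.282, -11.54 ,  44.814, 117.011,   8.474,  70.357,  81.382]), 'joint_velocities': array([ 0.209, -0.036, -0.13 ,  0.497, -0.153,  0.106, -0.068]), 'tool_pos': array([ 0.377, -0.228,  0.174]), 'tool_rot': array([ 12.721,  88.929, -16.127]), 'force': array([-0.313,  0.292,  0.437]), 'wrist_torque': array([-0.013, -0.018, -0.054]), 'grip_width': np.float64(0.04)}
[[ 0.018  0.482  0.876]
 [-0.005  0.876 -0.482]
 [-1.     0.004  0.018]] 61.15430759265412
wrist latch_thumb 0.77 [ 0.3711 -0.2044  0.0213]
wrist lip 0.78 [ 0.3319 -0.2842  0.0428]
wrist lip 0.31 [ 0.418  -0.325   0.0384]
wrist laptop 0.79 [ 4.238e-01 -3.231e-01 -1.000e-04]
wrist lid 0.72 [ 0.5024 -0.367   0.0326]
top laptop 0.71 [ 0.424  -0.33    0.0017]
top laptop 0.56 [ 0.4199 -0.3306  0.038 ]
side latch_thumb 0.47 [ 0.3701 -0.2102  0.0203]
side lip 0.95 [ 0.3332 -0.2869  0.0389]
side laptop 0.79 [ 0.4277 -0.3346 -0.0017]
side lid 0.96 [ 0.5028 -0.3705  0.0307]
```

View pics/w1.png

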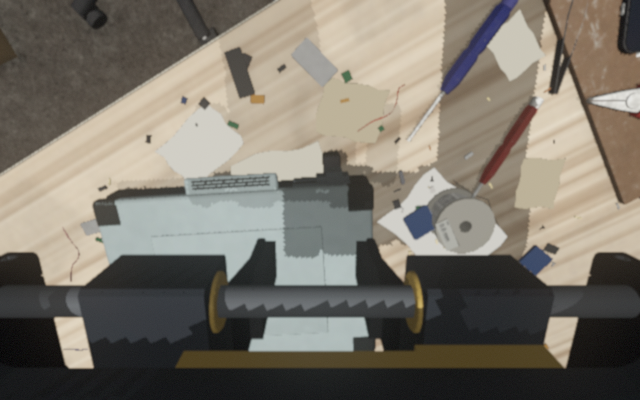

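```bash
cat > ov.py <<'E'
from h import *
def overlay(c,src,dst,cx,cy,yaw,ty,crop,f=4,lat=0):
    p=camera_params(c);K=np.array([[p['fx'],0,p['cx']],[0,p['fy'],p['cy']],[0,0,1.]])
    Mi=np.linalg.inv(T(c)); im=cv2.imread(src); x0,y0,x1,y1=crop
    im=cv2.resize(im[y0:y1,x0:x1],None,fx=f,fy=f,interpolation=cv2.INTER_CUBIC)
    a=np.radians(yaw);Rz=np.array([[np.cos(a),-np.sin(a),0],[np.sin(a),np.cos(a),0],[0,0,1]])
    def dr(P,col):
        P=(np.array(P)@Rz.T+[cx,cy,0])@Mi[:3,:3].T+Mi[:3,3]
        uv=P@K.T;uv=(uv[:,:2]/uv[:,2:]-[x0,y0])*f
        cv2.polylines(im,[uv.astype(int)],True,col,1)
    z=.049
    dr([[-.0895,.12,z],[.0845,.12,z],[.0845,-.12,z],[-.0895,-.12,z]],(0,255,0))
    dr([[-.0895,-.04,.045],[-.1035,-.04,.045],[-.1035,.04,.045],[-.0895,.04,.045]],(0,200,0))
    for zz,col in((.03,(0,0,255)),(.01,(255,0,255))):
        dr([[-.095,ty-.008,zz],[-.113,ty-.008,zz],[-.113,ty+.008,zz],[-.095,ty+.008,zz]],col)
    cv2.imwrite(dst,im)
E
python3 - <<'E'
from ov import *
overlay('wrist','pics/w1.png','pics/w1o.png',.4245,-.332,-24.5,.088,(190,130,390,260))
overlay('top','pics/top0.png','pics/t0o.png',.4245,-.332,-24.5,.088,(240,160,400,295),5)
E
```

```text
(no output)
```

View pics/w1o.png

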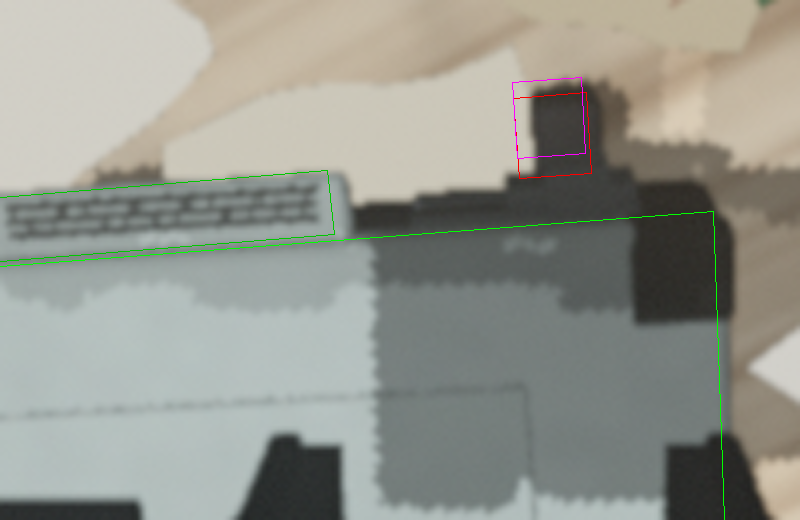

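View pics/t0o.png

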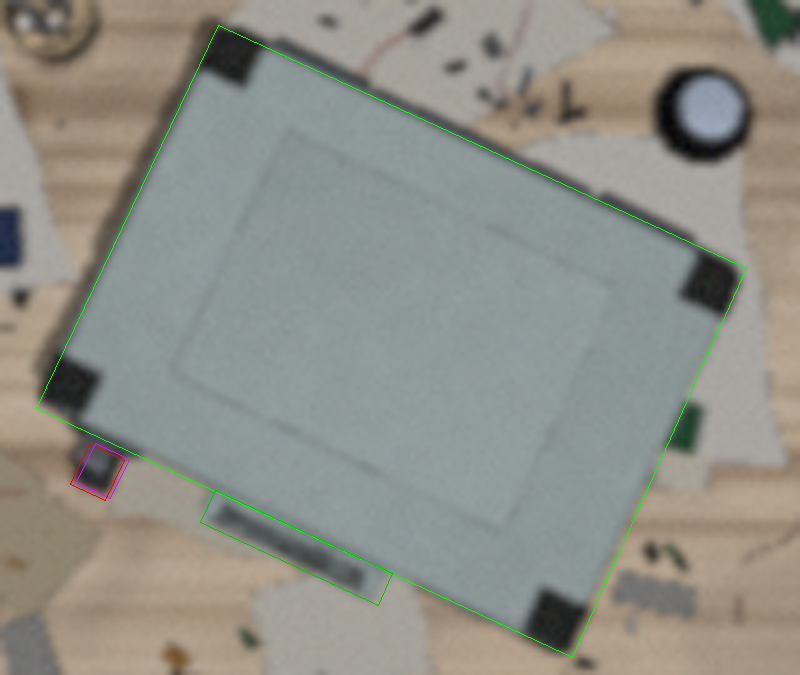

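```bash
python3 -m pendant '{"xyz":[[-0.005,0.01,-0.03],[-0.005,0.011,-0.03],[0,0,-0.03],[0,0,0],[0,0,0]],"turn":[0.04,0.036,0,0,0]}' ; cat > st.py <<'E'
from h import *
o=readout.get_obs();M=R.from_euler('xyz',o['tool_rot'],degrees=True).as_matrix()
print('t',o['time_s'],'pos',np.round(o['tool_pos'],4),'r',np.hypot(*o['tool_pos'][:2]).round(4),'jaw',np.degrees(np.arctan2(M[1,1],M[0,1])).round(1),'fing',M[:,0].round(3),'F',np.round(o['force'],1),'q',np.round(o['qpos'],1),'w',o['grip_width'])
a=np.radians(-24.5);d=np.array(o['tool_pos'][:2])-[.4245,-.332];print('in laptop',(np.array([[np.cos(a),np.sin(a)],[-np.sin(a),np.cos(a)]])@d).round(4))
E
python3 st.py
```

```text
time_s: 4.9
tool_pos: [0.3675, -0.2079, 0.0831]
tool_rot: [11.8, 88.8, -12.6]
force: [-0.2, 0.1, 0.6]
grip_width: 0.04
t 4.9 pos [ 0.3675 -0.2079  0.0831] r 0.4223 jaw 65.6 fing [ 0.021 -0.005 -1.   ] F [-0.2  0.1  0.6] q [-22.8  -7.1  47.3 125.6   5.9  58.2  86.8] w 0.040030092964111405
in laptop [-0.1033  0.0893]
```

```bash
python3 - <<'E'
from h import *
im=snap('wrist','w2'); snap('side','s2')
p=camera_params('wrist');H=np.linalg.inv(np.array(p['hand_eye']))
for P in([0,0,0],[0,.02,0],[0,-.02,0]):
    c=H@np.append(P,1); print(P,p['fx']*c[0]/c[2]+p['cx'],p['fy']*c[1]/c[2]+p['cy'])
find('wrist',['latch_thumb','lip'])
E
python3 -c "
import cv2
cv2.imwrite('pics/s2z.png',cv2.resize(cv2.imread('pics/s2.png')[100:300,200:400],None,fx=3,fy=3))"
```

```text
[0, 0, 0] 313.53039943056706 258.7667015907421
[0, 0.02, 0] 353.08177393319164 258.7116718829122
[0, -0.02, 0] 273.979924913041 258.8217300463801
wrist latch_thumb 0.87 [ 0.3699 -0.206   0.0213]
wrist lip 0.62 [ 0.3319 -0.2815  0.0408]
```

View pics/w2.png

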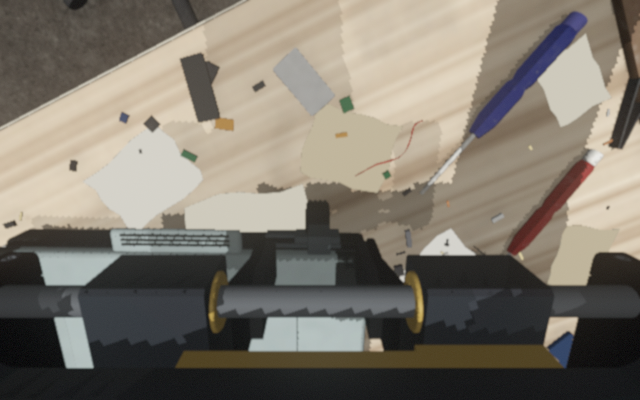

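View pics/s2z.png

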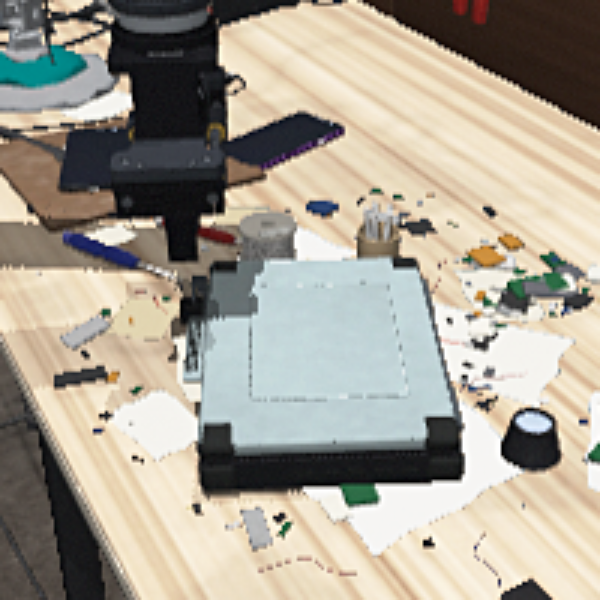

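```bash
python3 -m pendant '{"xyz":[[0,0.001,-0.02],[0,0,-0.02],[0,0,-0.012],[0,0,-0.01],[0,0,0]],"turn":[0,0,0,0,0]}' ; python3 st.py
```

```text
time_s: 5.72
tool_pos: [0.371, -0.2077, 0.0223]
tool_rot: [15.5, 88.3, -9.0]
force: [0.2, -0.4, -0.3]
grip_width: 0.0402
t 5.725 pos [ 0.371  -0.2077  0.0223] r 0.4252 jaw 65.6 fing [ 0.029 -0.005 -1.   ] F [ 0.2 -0.4 -0.3] q [-23.    1.3  50.2 128.7  -2.1  48.9  94.1] w 0.040238198989068594
in laptop [-0.1002  0.091 ]
```

```bash
python3 -m pendant '{"xyz":[[0,0,-0.004],[0,0,0],[0,0,0],[0,0,0],[0,0,0]],"turn":[0,0,0,0,0]}' 0 6; python3 st.py
```

```text
time_s: 6.35
tool_pos: [0.3713, -0.2079, 0.0185]
tool_rot: [15.3, 88.3, -9.1]
force: [0.7, 0.1, -3.5]
grip_width: 0.0296
t 6.35 pos [ 0.3713 -0.2079  0.0185] r 0.4255 jaw 65.6 fing [ 0.03  -0.005 -1.   ] F [ 0.7  0.1 -3.5] q [-22.9   2.   50.3 128.8  -2.7  48.3  94.7] w 0.02962612226422746
in laptop [-0.0999  0.0908]
```

```bash
python3 -m pendant '{"xyz":[[0,0,0],[0,0,0]],"turn":[0,0]}' 0 6; python3 - <<'E'
from h import *
snap('wrist','w3');import cv2
cv2.imwrite('pics/w3z.png',cv2.resize(cv2.imread('pics/w3.png')[180:330,210:420],None,fx=3.8,fy=3.8))
E
python3 st.py
```

```text
time_s: 6.6
tool_pos: [0.3713, -0.2079, 0.0185]
tool_rot: [15.3, 88.3, -9.1]
force: [0.4, -0.2, -2.9]
grip_width: 0.0296
t 6.65 pos [ 0.3713 -0.2079  0.0185] r 0.4255 jaw 65.6 fing [ 0.03  -0.005 -1.   ] F [ 0.6 -1.4 -2.9] q [-22.9   1.9  50.3 128.8  -2.7  48.3  94.7] w 0.02972672612930674
in laptop [-0.0999  0.0908]
```

View pics/w3z.png

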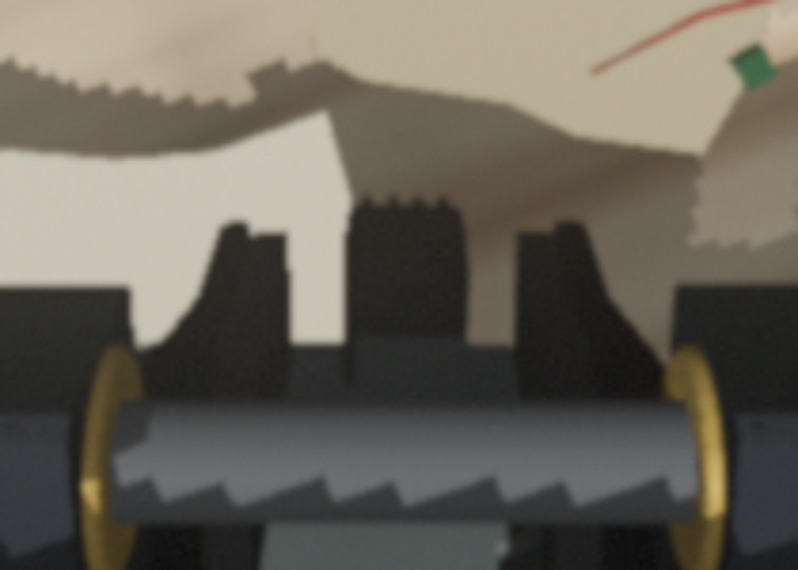

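```bash
python3 -m pendant '{"xyz":[[-0.001,-0.002,0],[-0.001,-0.002,0]],"turn":[0,0]}' 0 6; python3 st.py;  python3 - <<'E'
from h import *
snap('wrist','w4');import cv2
cv2.imwrite('pics/w4z.png',cv2.resize(cv2.imread('pics/w4.png')[180:330,210:420],None,fx=3.8,fy=3.8))
E
```

```text
time_s: 6.9
tool_pos: [0.3699, -0.2107, 0.0186]
tool_rot: [18.8, 88.2, -5.6]
force: [2.2, 1.2, -4.9]
grip_width: 0.0295
t 6.9 pos [ 0.3699 -0.2107  0.0186] r 0.4257 jaw 65.6 fing [ 0.031 -0.003 -1.   ] F [ 2.2  1.2 -4.9] q [-22.6   2.   50.5 128.8  -3.   48.3  95.5] w 0.029489983717337867
in laptop [-0.0999  0.0877]
```

View pics/w4z.png

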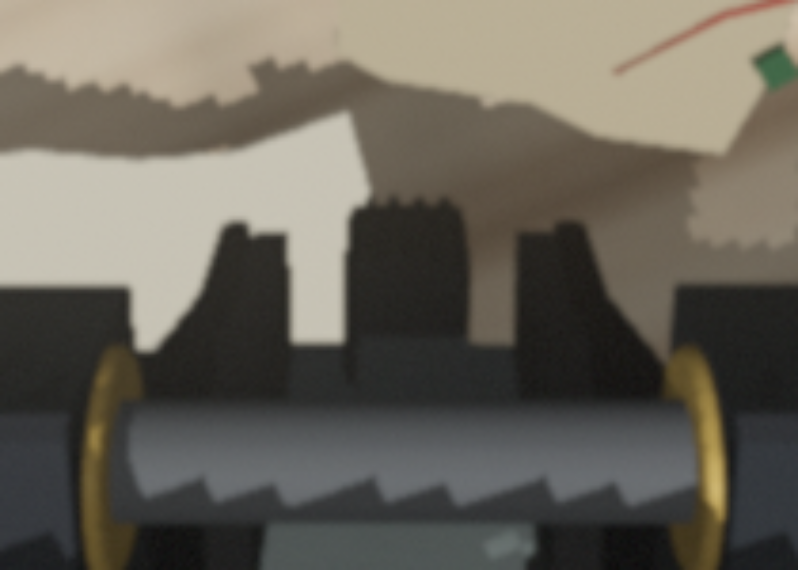

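```bash
python3 -m pendant '{"xyz":[[-0.0015,-0.003,0],[-0.0015,-0.003,0],[-0.0015,-0.003,0]],"turn":[0,0,0]}' 0 6; python3 st.py; python3 -m pendant '{"xyz":[[-0.0012,-0.003,0],[-0.001,-0.002,0],[0,0,0]],"turn":[0,0,0]}' 0 6; python3 st.py;  python3 - <<'E'
from h import *
snap('wrist','w5');import cv2
cv2.imwrite('pics/w5z.png',cv2.resize(cv2.imread('pics/w5.png')[180:330,160:420],None,fx=3,fy=3))
E
```

```text
time_s: 7.32
tool_pos: [0.3658, -0.2178, 0.0185]
tool_rot: [25.8, 88.2, 1.5]
force: [1.5, 8.3, 0.0]
grip_width: 0.0296
t 7.325 pos [ 0.3658 -0.2178  0.0185] r 0.4258 jaw 65.7 fing [ 0.031  0.001 -1.   ] F [1.5 8.3 0. ] q [-21.8   2.1  51.1 128.7  -3.5  48.4  97.2] w 0.02956726739280332
in laptop [-0.1007  0.0796]
time_s: 7.7
tool_pos: [0.3651, -0.218, 0.0186]
tool_rot: [38.8, 88.1, 14.6]
force: [1.5, 1.6, -4.7]
grip_width: 0.0295
t 7.7 pos [ 0.3651 -0.218   0.0186] r 0.4252 jaw 65.8 fing [ 0.033  0.008 -0.999] F [ 1.5  1.6 -4.7] q [-21.5   2.2  51.3 128.7  -4.1  48.6  98.3] w 0.0294915001285069
in laptop [-0.1014  0.0791]
```

View pics/w5z.png

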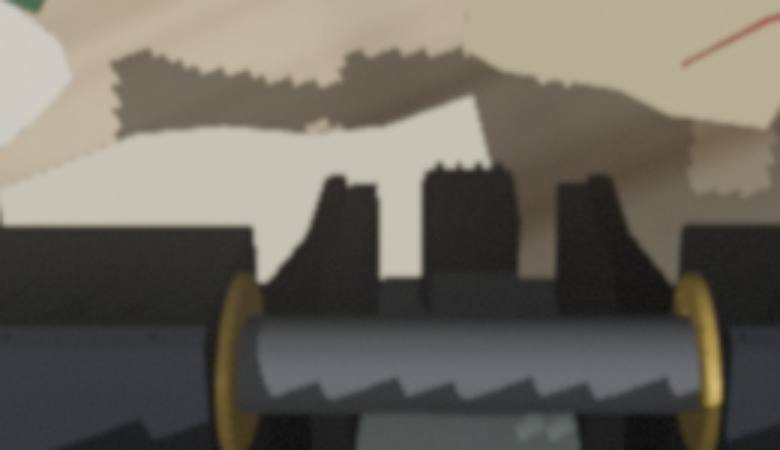

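```bash
python3 - <<'E'
from h import *
snap('side','s5');snap('top','t5')
find('side',['laptop','lid','lip','latch_thumb'])
cv2.imwrite('pics/s5z.png',cv2.resize(cv2.imread('pics/s5.png')[150:250,210:370],None,fx=5,fy=5))
E
```

```text
side laptop 0.91 [ 0.4266 -0.3332 -0.0018]
side lid 0.69 [ 0.5029 -0.3676  0.0322]
side lip 0.71 [ 0.3368 -0.2853  0.0404]
side latch_thumb 0.73 [ 4.244e-01 -3.309e-01 -1.000e-04]
```

View pics/s5z.png

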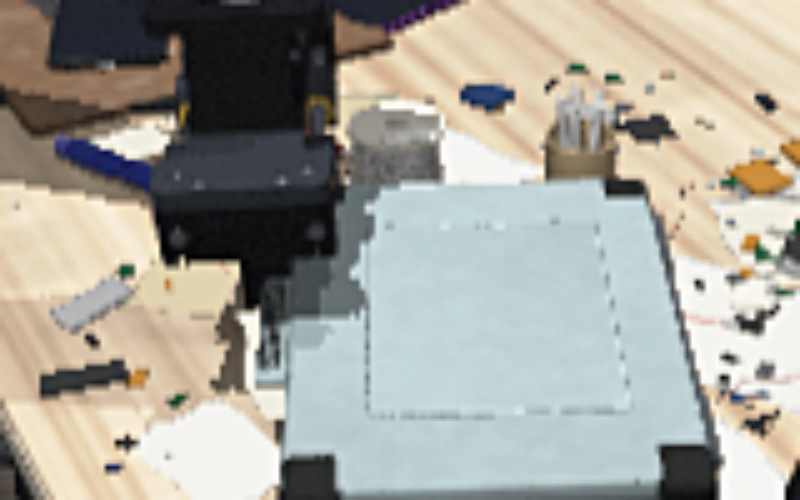

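```bash
python3 -m pendant '{"xyz":[[0.0,0.001,0],[0,0,0],[0,0,0.02],[0,0,0.03],[0,0,0.03]],"turn":[0,0,0,0,0]}' 0.37 6; python3 st.py; python3 - <<'E'
from h import *
snap('wrist','w6');find('wrist',['latch_thumb','lip','laptop']);find('side',['latch_thumb'])
cv2.imwrite('pics/w6z.png',cv2.resize(cv2.imread('pics/w6.png')[150:350,110:420],None,fx=2.5,fy=2.5))
E
```

```text
time_s: 8.68
tool_pos: [0.361, -0.2198, 0.0991]
tool_rot: [36.3, 88.6, 11.9]
force: [-0.1, 0.2, -0.1]
grip_width: 0.0324
t 8.675 pos [ 0.361  -0.2198  0.0991] r 0.4227 jaw 65.6 fing [ 0.025  0.005 -1.   ] F [-0.1  0.2 -0.1] q [-22.6  -9.2  48.6 124.5   6.9  60.6  87.9] w 0.032438443276450415
in laptop [-0.1043  0.0757]
wrist latch_thumb 0.67 [ 0.3696 -0.2157  0.0223]
wrist lip 0.69 [ 0.335  -0.2874  0.0457]
side latch_thumb 0.73 [ 4.244e-01 -3.309e-01 -1.000e-04]
```

View pics/w6z.png

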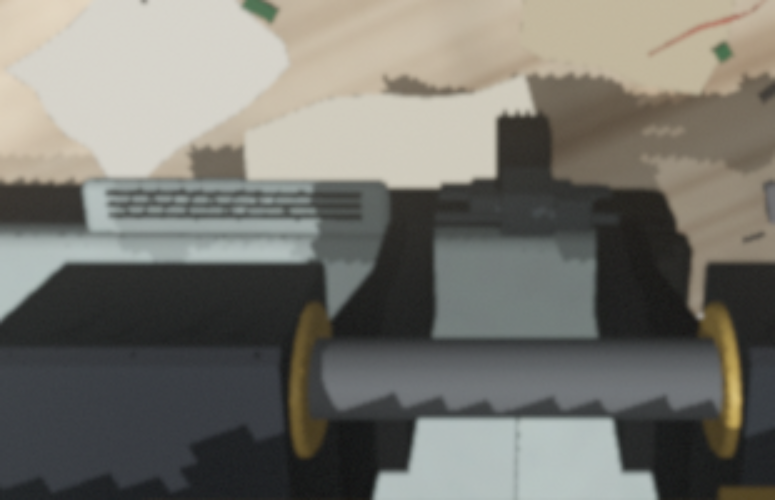

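```bash
python3 -m pendant '{"xyz":[[0.008,0.009,0],[0.008,0.009,0],[0.008,0.009,0],[0.008,0.009,0],[0.008,0.009,0],[0,0,0],[0,0,0]],"turn":[-0.158,-0.158,-0.158,-0.158,-0.158,0,0]}' 0.69 6; python3 st.py; python3 - <<'E'
from h import *
snap('wrist','w7')
E
```

```text
time_s: 9.8
tool_pos: [0.3942, -0.174, 0.0888]
tool_rot: [-3.1, 89.3, -74.1]
force: [0.3, 0.7, 0.7]
grip_width: 0.0602
t 9.8 pos [ 0.3942 -0.174   0.0888] r 0.4308 jaw 18.9 fing [ 0.003 -0.011 -1.   ] F [0.3 0.7 0.7] q [-21.3  -4.3  40.3 123.5   3.9  59.4  35.9] w 0.06023362245173513
in laptop [-0.0931  0.1312]
```

View pics/w7.png

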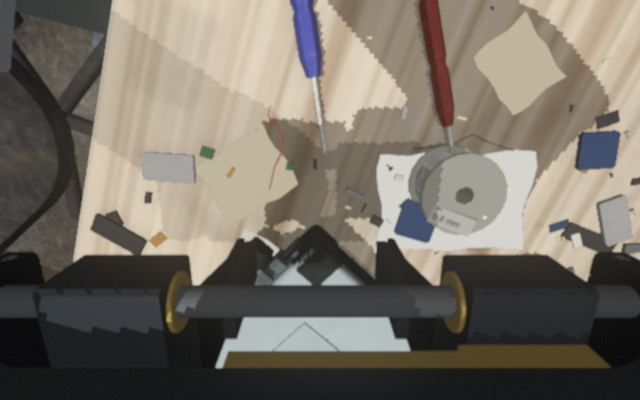

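```bash
python3 -m pendant '{"xyz":[[0.008,-0.001,0],[0,0,-0.02],[0,0,-0.02]],"turn":[0.025,0,0]}' 0.69 6; python3 st.py; python3 -c "
from h import *
snap('wrist','w8')"
```

```text
time_s: 10.22
tool_pos: [0.4027, -0.1765, 0.0489]
tool_rot: [12.4, 89.3, -57.1]
force: [-1.5, -0.4, 0.3]
grip_width: 0.06
t 10.225 pos [ 0.4027 -0.1765  0.0489] r 0.4397 jaw 20.5 fing [ 0.007 -0.011 -1.   ] F [-1.5 -0.4  0.3] q [-21.1   1.4  41.8 124.7  -0.6  53.6  41.6] w 0.05996373162033684
in laptop [-0.0843  0.1324]
```

View pics/w8.png

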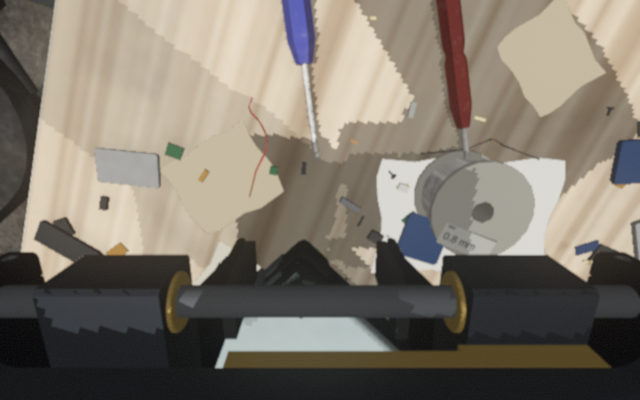

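```bash
python3 -m pendant '{"xyz":[[0,0,-0.015],[0,0,-0.012],[0,0,0]],"turn":[0,0,0]}'; python3 st.py; python3 -m pendant '{"xyz":[[-0.002,-0.004,0],[-0.002,-0.004,0]],"turn":[0,0]}'; python3 st.py
```

```text
time_s: 10.65
tool_pos: [0.4, -0.177, 0.0191]
tool_rot: [-9.5, 89.4, -78.9]
force: [0.7, 0.9, -0.5]
grip_width: 0.0602
t 10.65 pos [ 0.4    -0.177   0.0191] r 0.4374 jaw 20.6 fing [ 0.002 -0.011 -1.   ] F [ 0.7  0.9 -0.5] q [-20.4   5.   42.  126.1  -3.7  49.8  44.5] w 0.0601945871389869
in laptop [-0.0866  0.1309]
time_s: 10.9
tool_pos: [0.3966, -0.1856, 0.02]
tool_rot: [-1.5, 89.3, -70.9]
force: [1.3, 2.2, -1.1]
grip_width: 0.0598
t 10.9 pos [ 0.3966 -0.1856  0.02  ] r 0.4379 jaw 20.7 fing [ 0.004 -0.011 -1.   ] F [ 1.3  2.2 -1.1] q [-19.6   4.9  42.5 126.1  -3.7  49.9  45.8] w 0.05983455479349366
in laptop [-0.0861  0.1217]
```

```bash
python3 -m pendant '{"xyz":[[-0.0012,-0.003,0],[-0.0012,-0.003,0]],"turn":[0,0]}'; python3 st.py; python3 -c "
from h import *
snap('wrist','w9')"
```

```text
time_s: 11.15
tool_pos: [0.3942, -0.1907, 0.0203]
tool_rot: [7.4, 89.4, -62.0]
force: [0.1, 2.3, -1.0]
grip_width: 0.0599
t 11.15 pos [ 0.3942 -0.1907  0.0203] r 0.438 jaw 20.6 fing [ 0.005 -0.009 -1.   ] F [ 0.1  2.3 -1. ] q [-19.1   4.9  42.9 126.1  -3.9  49.9  46.8] w 0.05985901665538318
in laptop [-0.0861  0.116 ]
```

View pics/w9.png

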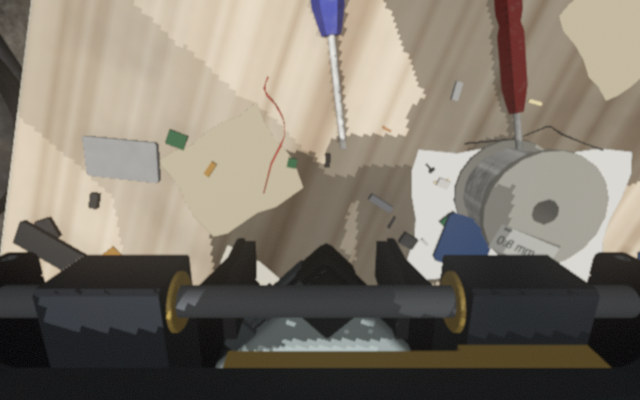

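```bash
python3 -m pendant '{"xyz":[[-0.0012,-0.0025,0],[-0.0012,-0.0025,0]],"turn":[0,0]}'; python3 st.py
```

```text
time_s: 11.45
tool_pos: [0.3938, -0.1915, 0.0204]
tool_rot: [54.4, 89.5, -15.0]
force: [4.4, 9.9, -1.1]
grip_width: 0.0604
t 11.45 pos [ 0.3938 -0.1915  0.0204] r 0.4379 jaw 20.6 fing [ 0.008 -0.002 -1.   ] F [ 4.4  9.9 -1.1] q [-18.7   4.9  43.  126.1  -4.5  49.9  47.6] w 0.06041193885110145
in laptop [-0.0862  0.1151]
```

```bash
python3 -m pendant '{"xyz":[[0.002,0.005,0],[0.004,0.008,0],[0,0,0.03],[0,0,0.04],[0,0,0.03],[-0.01,-0.02,0.0],[-0.01,-0.02,0.0],[-0.01,-0.02,0.0]],"turn":[0,0,0,0,0,0.185,0.185,0.185]}'; python3 -m pendant '{"xyz":[[0,-0.01,0],[0,0,0],[0,0,0]],"turn":[0.185,0.06,0]}' 1; python3 st.py; python3 - <<'E'
from h import *
snap('wrist','w10');find('wrist',['latch_thumb','lip','laptop','lid'])
snap('side','s10');find('side',['latch_thumb','lip','laptop','lid'])
snap('top','t10');find('top',['latch_thumb','lip','laptop','lid','jar_c','reel_c'])
E
```

```text
time_s: 12.45
tool_pos: [0.371, -0.2416, 0.125]
tool_rot: [10.6, 89.1, -26.3]
force: [-0.1, 0.5, 0.4]
grip_width: 0.0598
time_s: 12.82
tool_pos: [0.3701, -0.2549, 0.1255]
tool_rot: [2.0, 89.1, -20.9]
force: [0.1, 0.2, -0.9]
grip_width: 0.0815
t 12.825 pos [ 0.3701 -0.2549  0.1255] r 0.4494 jaw 67.2 fing [ 0.015 -0.006 -1.   ] F [ 0.1  0.2 -0.9] q [-22.2  -6.8  51.5 119.6   5.8  63.8  93.8] w 0.08153875473356044
in laptop [-0.0815  0.0476]
wrist latch_thumb 0.96 [ 0.3649 -0.2228  0.0205]
wrist lip 0.95 [ 0.3294 -0.2832  0.0405]
wrist laptop 0.69 [ 0.4204 -0.3239  0.0018]
wrist lid 0.81 [ 0.504  -0.3669  0.035 ]
wrist lid 0.27 [ 0.3654 -0.2216  0.0179]
side latch_thumb 0.63 [ 0.3626 -0.2271  0.0209]
side lip 0.67 [ 0.3346 -0.2849  0.0394]
side lip 0.56 [ 0.4806 -0.1265  0.0102]
side laptop 0.65 [ 0.4254 -0.3335 -0.0009]
side lid 0.72 [ 0.5032 -0.3678  0.0349]
top lip 0.54 [ 0.4249 -0.3298  0.04  ]
top laptop 0.81 [ 0.4264 -0.3322  0.0025]
top lid 0.8 [ 0.5041 -0.3692  0.035 ]
top jar_c 0.74 [ 0.5655 -0.1822  0.0305]
top reel_c 0.86 [ 0.4765 -0.1247  0.0202]
```

View pics/w10.png

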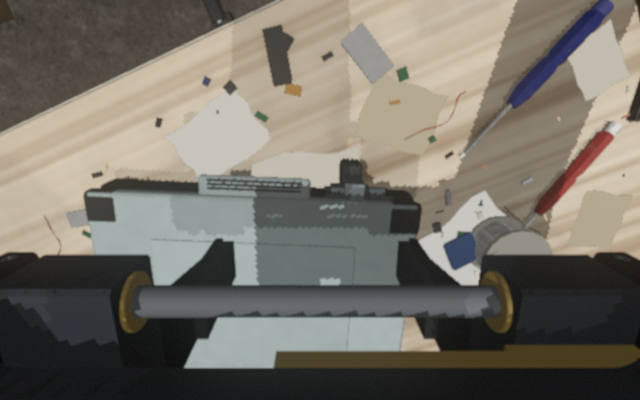

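```bash
python3 - <<'E'
from ov import *
cv2.imwrite('pics/w10z.png',cv2.resize(cv2.imread('pics/w10.png')[150:250,180:400],None,fx=3.6,fy=3.6))
for i,(cx,cy,y) in enumerate(((.4255,-.3285,-24.5),)):
    overlay('wrist','pics/w10.png',f'pics/w10o{i}.png',cx,cy,y,.07,(180,150,400,280),3.6)
E
```

```text
(no output)
```

View pics/w10o0.png

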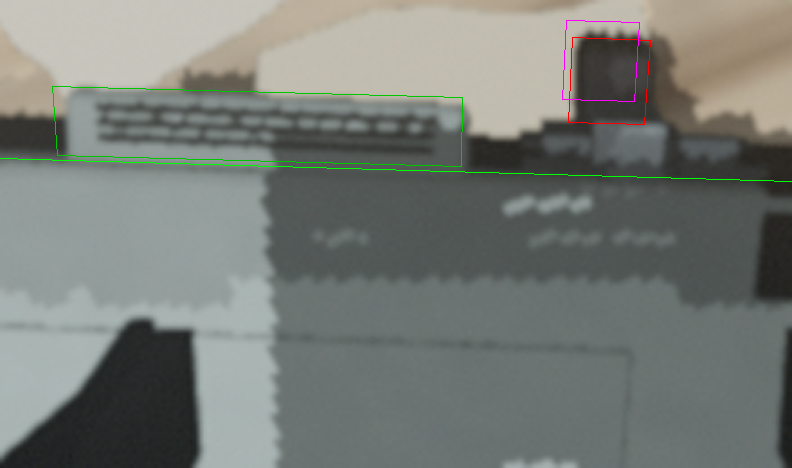

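```bash
python3 -m pendant '{"xyz":[[-0.02,-0.015,0],[-0.019,-0.015,-0.02],[0,0,-0.02],[0,0,-0.02],[0,0,0],[0,0,0]],"turn":[-0.03,0,0,0,0,0]}' 1 30; python3 st.py; python3 - <<'E'
from h import *
snap('wrist','w11')
E
```

```text
time_s: 14.42
tool_pos: [0.325, -0.2895, 0.0651]
tool_rot: [6.3, 89.0, -18.8]
force: [0.3, -0.3, 0.0]
grip_width: 0.0869
t 14.425 pos [ 0.325  -0.2895  0.0651] r 0.4352 jaw 64.9 fing [ 0.017 -0.006 -1.   ] F [ 0.3 -0.3  0. ] q [-19.9  -3.   58.3 125.    2.7  55.6 101.8] w 0.08691052731299533
in laptop [-0.1082 -0.0026]
```

View pics/w11.png

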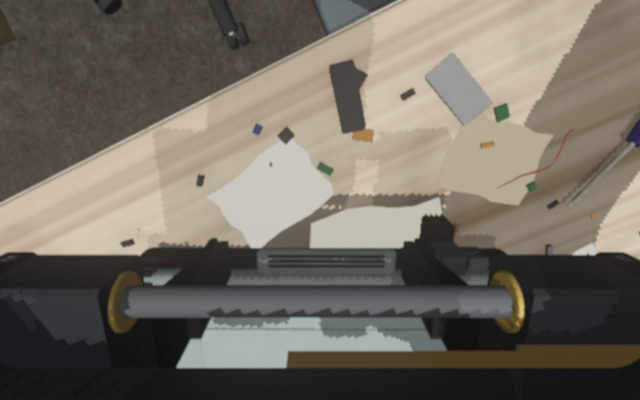

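```bash
python3 -m pendant '{"xyz":[[0.006,0.005,0],[0,0,-0.01],[0,0,0]],"turn":[0.01,0,0]}' 1 30; python3 st.py; python3 - <<'E'
from h import *
snap('wrist','w12');snap('side','s12')
cv2.imwrite('pics/w12z.png',cv2.resize(cv2.imread('pics/w12.png')[200:330,190:470],None,fx=2.85,fy=2.85))
p=camera_params('wrist');H=np.linalg.inv(np.array(p['hand_eye']))
for P in([0,0,0],[0,.0435,0],[0,-.0435,0],[.012,.04,0],[.012,-.04,0]):
    c=H@np.append(P,1); print(P,p['fx']*c[0]/c[2]+p['cx'],p['fy']*c[1]/c[2]+p['cy'])
cv2.imwrite('pics/s12z.png',cv2.resize(cv2.imread('pics/s12.png')[130:270,200:360],None,fx=4.2,fy=4.2))
E
```

```text
time_s: 14.85
tool_pos: [0.3327, -0.2841, 0.0557]
tool_rot: [9.3, 88.8, -15.1]
force: [0.7, -0.0, -0.5]
grip_width: 0.0872
t 14.85 pos [ 0.3327 -0.2841  0.0557] r 0.4375 jaw 65.6 fing [ 0.02  -0.005 -1.   ] F [ 0.7 -0.  -0.5] q [-20.4  -1.1  58.5 125.4   0.6  54.1 103.3] w 0.08716103382856717
in laptop [-0.1034  0.0055]
[0, 0, 0] 313.5305390169872 258.7649275998039
[0, 0.0435, 0] 399.5551981328772 258.6452827092913
[0, -0.0435, 0] 227.5101370299908 258.88456656941287
[0.012, 0.04, 0] 387.9645507720054 248.71030493405533
[0.012, -0.04, 0] 239.33185625848802 248.9174518264261
```

View pics/w12z.png

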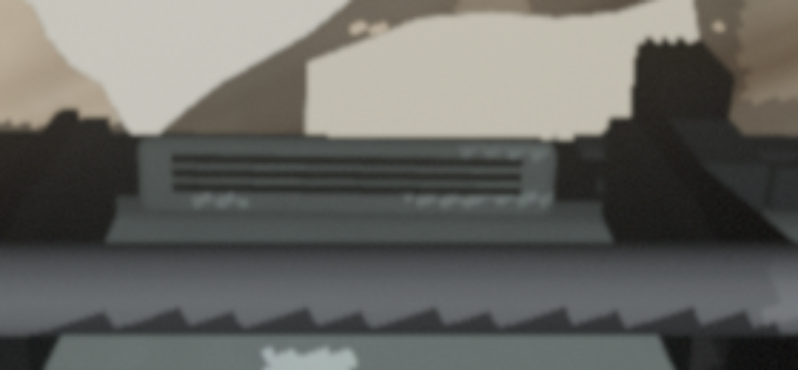

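View pics/s12z.png

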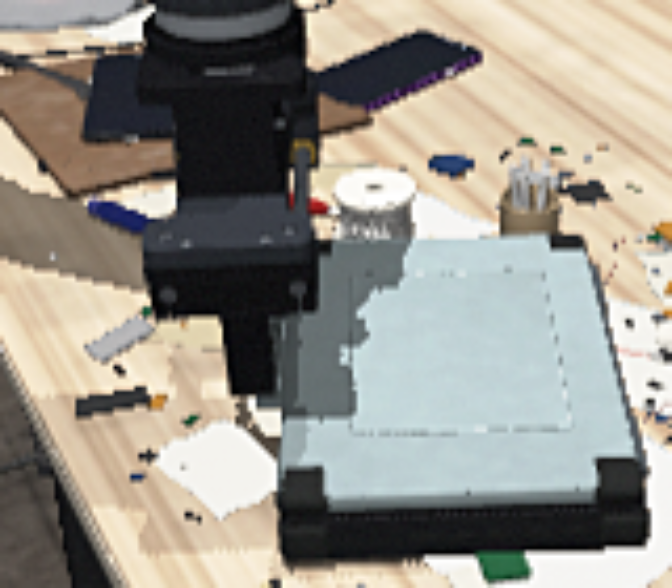

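```bash
python3 -m pendant '{"xyz":[[-0.002,-0.0015,0],[0,0,0],[0,0,-0.008]],"turn":[0,0,0]}' 1 30; python3 st.py;python3 - <<'E'
from h import *
snap('wrist','w13')
cv2.imwrite('pics/w13z.png',cv2.resize(cv2.imread('pics/w13.png')[200:330,190:470],None,fx=2.85,fy=2.85))
E
```

```text
time_s: 15.32
tool_pos: [0.3316, -0.2865, 0.0485]
tool_rot: [9.2, 88.7, -15.2]
force: [-0.8, 0.3, -0.6]
grip_width: 0.0873
t 15.325 pos [ 0.3316 -0.2865  0.0485] r 0.4382 jaw 65.6 fing [ 0.023 -0.006 -1.   ] F [-0.8  0.3 -0.6] q [-2.020e+01  1.000e-01  5.900e+01  1.257e+02 -8.000e-01  5.300e+01
  1.049e+02] w 0.08727883102217296
in laptop [-0.1034  0.0028]
```

View pics/w13z.png

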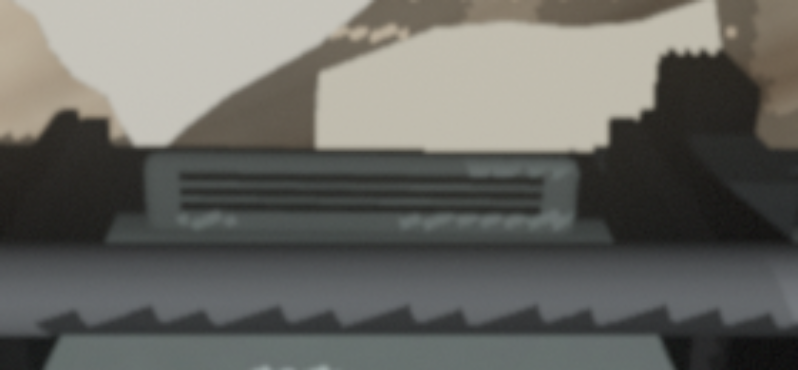

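```bash
python3 -m pendant '{"xyz":[[-0.001,0.001,-0.005],[0,0,-0.006],[0,0,0]],"turn":[0,0,0]}' 1 30; python3 st.py; python3 -m pendant '{"xyz":[[0,0,0],[0,0,0]],"turn":[0,0]}' 0.8 30;python3 st.py
```

```text
time_s: 15.75
tool_pos: [0.3288, -0.2846, 0.0348]
tool_rot: [8.0, 88.9, -16.4]
force: [-0.3, -0.6, 0.3]
grip_width: 0.0869
t 15.75 pos [ 0.3288 -0.2846  0.0348] r 0.4349 jaw 65.6 fing [ 0.018 -0.005 -1.   ] F [-0.3 -0.6  0.3] q [-19.9   2.2  59.3 126.6  -2.9  51.3 106.8] w 0.08690675465402484
in laptop [-0.1067  0.0035]
time_s: 16.0
tool_pos: [0.3285, -0.2849, 0.0348]
tool_rot: [6.0, 88.9, -18.4]
force: [-0.6, -0.4, -1.2]
grip_width: 0.0777
t 16.0 pos [ 0.3285 -0.2849  0.0348] r 0.4348 jaw 65.6 fing [ 0.018 -0.006 -1.   ] F [-0.6 -0.4 -1.2] q [-19.8   2.2  59.3 126.6  -2.9  51.3 106.8] w 0.07774433009854222
in laptop [-0.1069  0.0031]
```

```bash
python3 -m pendant '{"xyz":[[0,0,0],[0,0,0]],"turn":[0,0]}' 0.8 30;python3 st.py; python3 - <<'E'
from h import *
snap('wrist','w14')
cv2.imwrite('pics/w14z.png',cv2.resize(cv2.imread('pics/w14.png')[200:330,190:470],None,fx=2.85,fy=2.85))
E
```

```text
time_s: 16.25
tool_pos: [0.3285, -0.2849, 0.0348]
tool_rot: [6.7, 88.9, -17.7]
force: [0.3, -1.4, -1.5]
grip_width: 0.0778
t 16.25 pos [ 0.3285 -0.2849  0.0348] r 0.4348 jaw 65.6 fing [ 0.018 -0.006 -1.   ] F [ 0.3 -1.4 -1.5] q [-19.8   2.2  59.3 126.6  -2.9  51.3 106.8] w 0.07778830491744748
in laptop [-0.1069  0.0031]
```

View pics/w14z.png

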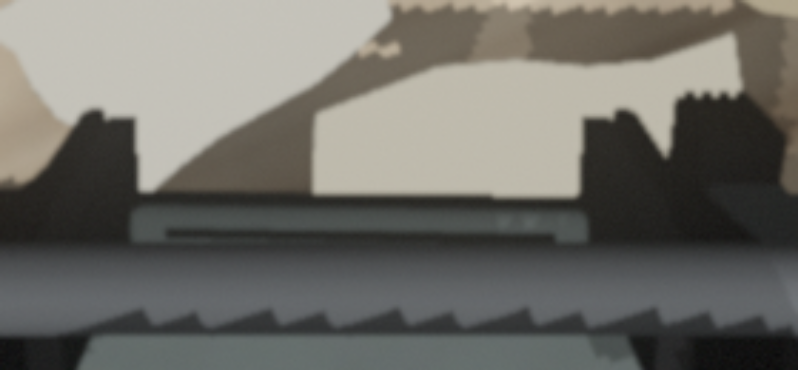

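```bash
python3 - <<'E'
import numpy as np
r=np.hypot(.187,.006);phi=np.arctan2(.006,.187)
c=lambda t:np.array([-r*np.cos(np.radians(t)+phi)*.91,r*np.cos(np.radians(t)+phi)*.415,r*np.sin(np.radians(t)+phi)])
for t in range(0,80,3): print(t,(c(t+3)-c(t)).round(4), (c(t)-c(0)).round(4))
E
python3 -m pendant '{"xyz":[[0,0,0.006],[0.0005,0,0.01],[0.001,-0.0005,0.01]],"turn":[0,0,0]}' 0.5 40;python3 st.py
```

```text
0 [ 0.0005 -0.0002  0.0098] [0. 0. 0.]
3 [ 0.001  -0.0004  0.0097] [ 0.0005 -0.0002  0.0098]
6 [ 0.0014 -0.0007  0.0097] [ 0.0015 -0.0007  0.0195]
9 [ 0.0019 -0.0009  0.0096] [ 0.0029 -0.0013  0.0292]
12 [ 0.0024 -0.0011  0.0094] [ 0.0049 -0.0022  0.0387]
15 [ 0.0028 -0.0013  0.0093] [ 0.0072 -0.0033  0.0482]
18 [ 0.0032 -0.0015  0.0091] [ 0.01   -0.0046  0.0575]
21 [ 0.0037 -0.0017  0.0089] [ 0.0133 -0.006   0.0666]
24 [ 0.0041 -0.0019  0.0087] [ 0.0169 -0.0077  0.0755]
27 [ 0.0045 -0.0021  0.0085] [ 0.021  -0.0096  0.0842]
30 [ 0.0049 -0.0022  0.0082] [ 0.0255 -0.0116  0.0927]
33 [ 0.0053 -0.0024  0.0079] [ 0.0304 -0.0139  0.1009]
36 [ 0.0057 -0.0026  0.0076] [ 0.0357 -0.0163  0.1088]
39 [ 0.006  -0.0027  0.0072] [ 0.0414 -0.0189  0.1163]
42 [ 0.0063 -0.0029  0.0069] [ 0.0474 -0.0216  0.1236]
45 [ 0.0067 -0.003   0.0065] [ 0.0537 -0.0245  0.1305]
48 [ 0.007  -0.0032  0.0061] [ 0.0604 -0.0275  0.137 ]
51 [ 0.0072 -0.0033  0.0057] [ 0.0673 -0.0307  0.1431]
54 [ 0.0075 -0.0034  0.0053] [ 0.0746 -0.034   0.1488]
57 [ 0.0077 -0.0035  0.0048] [ 0.0821 -0.0374  0.1541]
60 [ 0.008  -0.0036  0.0044] [ 0.0898 -0.041   0.1589]
63 [ 0.0082 -0.0037  0.0039] [ 0.0978 -0.0446  0.1633]
66 [ 0.0083 -0.0038  0.0035] [ 0.1059 -0.0483  0.1673]
69 [ 0.0085 -0.0039  0.003 ] [ 0.1143 -0.0521  0.1707]
72 [ 0.0086 -0.0039  0.0025] [ 0.1228 -0.056   0.1737]
75 [ 0.0087 -0.004   0.002 ] [ 0.1314 -0.0599  0.1762]
78 [ 0.0088 -0.004   0.0015] [ 0.1401 -0.0639  0.1782]
time_s: 16.68
tool_pos: [0.3311, -0.2859, 0.0622]
tool_rot: [3.4, 88.8, -21.1]
force: [3.5, -2.3, -7.0]
grip_width: 0.0774
t 16.675 pos [ 0.3311 -0.2859  0.0622] r 0.4374 jaw 65.5 fing [ 0.02  -0.008 -1.   ] F [ 3.5 -2.3 -7. ] q [-20.8  -2.4  58.5 125.1   2.1  55.  102.2] w 0.0773998639591647
in laptop [-0.1042  0.0032]
```

```bash
python3 -m pendant '{"xyz":[[0.002,-0.001,0.0096],[0.0024,-0.0011,0.0094],[0.0028,-0.0013,0.0093],[0.0032,-0.0015,0.0091],[0.0037,-0.0017,0.0089],[0.0041,-0.0019,0.0087]],"turn":[0,0,0,0,0,0]}';python3 st.py; python3 - <<'E'
from h import *
snap('side','s15');find('side',['lip','screen','laptop','lid'])
cv2.imwrite('pics/s15z.png',cv2.resize(cv2.imread('pics/s15.png')[80:280,180:400],None,fx=3,fy=3))
E
```

```text
time_s: 17.42
tool_pos: [0.3499, -0.2945, 0.1205]
tool_rot: [5.3, 88.8, -19.1]
force: [4.2, -3.2, -10.6]
grip_width: 0.0773
t 17.425 pos [ 0.3499 -0.2945  0.1205] r 0.4573 jaw 65.5 fing [ 0.02  -0.007 -1.   ] F [  4.2  -3.2 -10.6] q [-21.1  -5.7  56.6 119.2   4.9  62.8  98.8] w 0.07728273524744576
in laptop [-0.0835  0.0032]
side lip 0.88 [ 0.354  -0.2981  0.1247]
side screen 0.93 [ 0.4278 -0.3367  0.0781]
side laptop 0.79 [ 0.4261 -0.3327 -0.0021]
side lid 0.88 [ 0.4982 -0.3667  0.0315]
side lid 0.56 [ 0.3616 -0.2279  0.0206]
```

View pics/s15z.png

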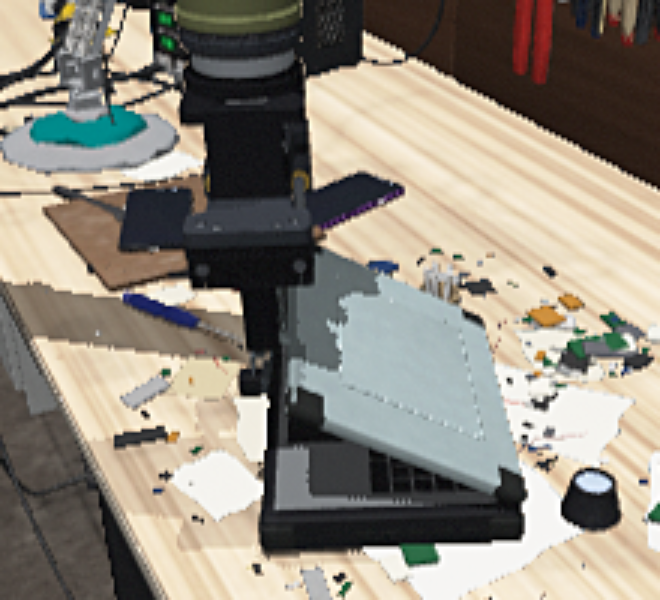

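```bash
python3 -m pendant '{"xyz":[[0.0045,-0.0021,0.0085],[0.0049,-0.0022,0.0082],[0.0053,-0.0024,0.0079],[0.0057,-0.0026,0.0076],[0.006,-0.0027,0.0072],[0.0063,-0.0029,0.0069],[0.0067,-0.003,0.0065],[0.007,-0.0032,0.0061]],"turn":[0,0,0,0,0,0,0,0]}';python3 st.py; python3 - <<'E'
from h import *
snap('side','s16');find('side',['lip','screen','laptop','lid'])
E
```

```text
time_s: 18.68
tool_pos: [0.3965, -0.3155, 0.1801]
tool_rot: [4.1, 89.1, -20.3]
force: [1.4, -1.9, -12.5]
grip_width: 0.0773
t 18.675 pos [ 0.3965 -0.3155  0.1801] r 0.5067 jaw 65.6 fing [ 0.014 -0.005 -1.   ] F [  1.4  -1.9 -12.5] q [-21.4   0.8  58.4 108.8  -1.   70.  102.8] w 0.07727635521855905
in laptop [-0.0323  0.0033]
side lip 0.94 [ 0.401  -0.3167  0.1854]
side lip 0.63 [ 0.3637 -0.2254  0.0204]
side screen 0.75 [ 0.4525 -0.3445  0.1074]
side laptop 0.61 [ 0.4278 -0.3318 -0.0016]
side lid 0.6 [ 0.5027 -0.3701  0.0333]
```

```bash
python3 -m pendant '{"xyz":[[0.0073,-0.0033,0.0056],[0.0075,-0.0034,0.0053],[0.0077,-0.0035,0.0048],[0.008,-0.0036,0.0044],[0.0082,-0.0037,0.0039]],"turn":[0,0,0,0,0]}';python3 st.py; python3 - <<'E'
from h import *
snap('side','s17');find('side',['lip','screen','laptop','lid'])
cv2.imwrite('pics/s17z.png',cv2.resize(cv2.imread('pics/s17.png')[30:260,180:440],None,fx=2.6,fy=2.6))
E
```

```text
time_s: 19.55
tool_pos: [0.4348, -0.3329, 0.2042]
tool_rot: [10.8, 89.4, -13.6]
force: [-2.3, -1.1, -9.5]
grip_width: 0.077
t 19.55 pos [ 0.4348 -0.3329  0.2042] r 0.5476 jaw 65.6 fing [ 0.01  -0.002 -1.   ] F [-2.3 -1.1 -9.5] q [-18.6   8.8  59.  101.4  -8.1  73.6 107.9] w 0.07695130707583821
in laptop [0.0098 0.0034]
side lip 0.69 [ 0.4403 -0.3392  0.2104]
side screen 0.81 [ 0.4687 -0.3531  0.1198]
side screen 0.21 [ 0.4806 -0.1279  0.0156]
side laptop 0.86 [ 0.4273 -0.3328 -0.0008]
side lid 0.65 [ 0.5008 -0.3673  0.0303]
```

View pics/s17z.png

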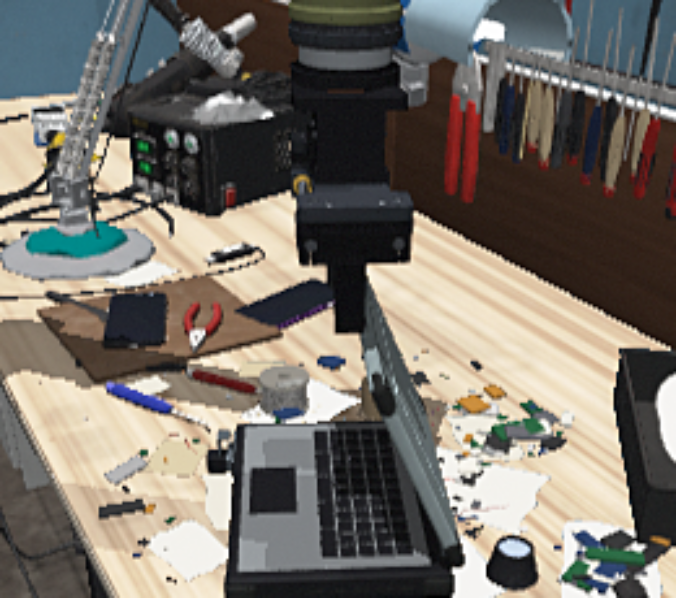

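```bash
python3 -m pendant '{"xyz":[[0,0,0],[0,0,0],[0,0,0],[0,0,0.015],[0,0,0.02],[0,0,0.015]],"turn":[0,0,0,0,0,0]}' 1 30;python3 st.py; python3 - <<'E'
from h import *
snap('side','s18');find('side',['lip','screen','laptop','lid'])
cv2.imwrite('pics/s18z.png',cv2.resize(cv2.imread('pics/s18.png')[30:260,180:440],None,fx=2.6,fy=2.6))
E
```

```text
time_s: 20.55
tool_pos: [0.4394, -0.334, 0.2621]
tool_rot: [12.0, 88.6, -12.4]
force: [0.4, -0.9, -0.2]
grip_width: 0.0871
t 20.55 pos [ 0.4394 -0.334   0.2621] r 0.5519 jaw 65.6 fing [ 0.024 -0.005 -1.   ] F [ 0.4 -0.9 -0.2] q [-20.1   5.8  59.3  96.6  -5.7  79.2 105.7] w 0.08709040984174539
in laptop [0.0143 0.0044]
side lip 0.95 [ 0.4195 -0.3282  0.1988]
side screen 0.57 [ 0.4573 -0.3512  0.1146]
side laptop 0.82 [ 0.4276 -0.3353 -0.0031]
side laptop 0.56 [ 0.4806 -0.1292  0.0132]
side lid 0.79 [ 0.5004 -0.3712  0.033 ]
```

View pics/s18z.png

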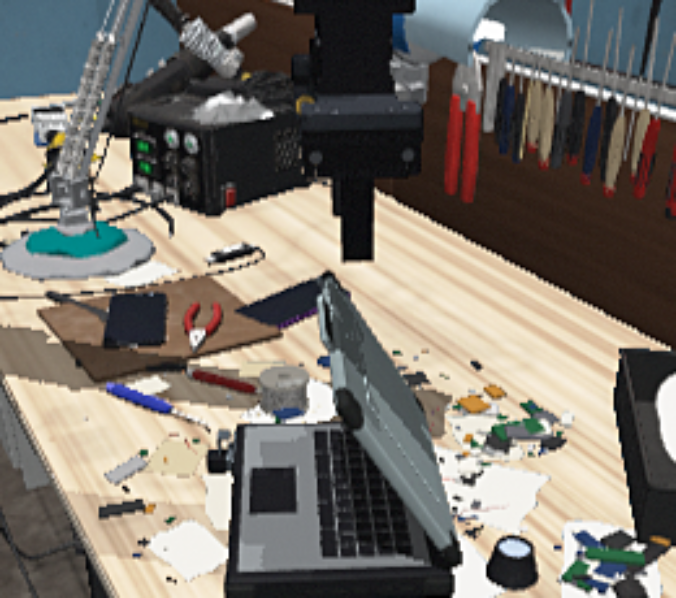

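```bash
python3 -m pendant '{"xyz":[[-0.012,-0.003,0],[-0.012,-0.003,0],[-0.012,-0.003,0],[-0.012,-0.004,0],[-0.012,-0.004,0],[-0.012,-0.004,0],[-0.012,-0.004,0],[-0.006,-0.004,0],[0,0,0]],"turn":[-0.175,-0.175,-0.175,-0.175,-0.175,-0.175,-0.175,-0.175,-0.175]}' 0 10;python3 st.py
```

```text
time_s: 21.92
tool_pos: [0.3419, -0.3595, 0.2516]
tool_rot: [-25.3, 89.2, -142.8]
force: [1.1, -0.2, -0.2]
grip_width: 0.0056
t 21.925 pos [ 0.3419 -0.3595  0.2516] r 0.4961 jaw -27.5 fing [-0.011 -0.008 -1.   ] F [ 1.1 -0.2 -0.2] q [-18.   -5.4  58.4 103.5   5.5  79.6  11.6] w 0.005574895984712841
in laptop [-0.0638 -0.0593]
```

```bash
python3 -m pendant '{"xyz":[[0,0,-0.025],[0,0,-0.025],[0,0,-0.025],[0,0,0],[0,0,0]],"turn":[0.05,0,0,0,0]}';python3 st.py; python3 - <<'E'
from h import *
snap('side','s19')
cv2.imwrite('pics/s19z.png',cv2.resize(cv2.imread('pics/s19.png')[30:260,180:440],None,fx=2.6,fy=2.6))
E
```

```text
time_s: 22.55
tool_pos: [0.3401, -0.3584, 0.1725]
tool_rot: [-39.2, 89.1, -153.9]
force: [1.0, 0.4, 1.0]
grip_width: 0.0003
t 22.55 pos [ 0.3401 -0.3584  0.1725] r 0.4941 jaw -24.7 fing [-0.014 -0.007 -1.   ] F [1.  0.4 1. ] q [-17.7  -0.   61.4 110.1   0.9  70.2  18.7] w 0.0002698196969781252
in laptop [-0.0659 -0.0591]
```

View pics/s19z.png

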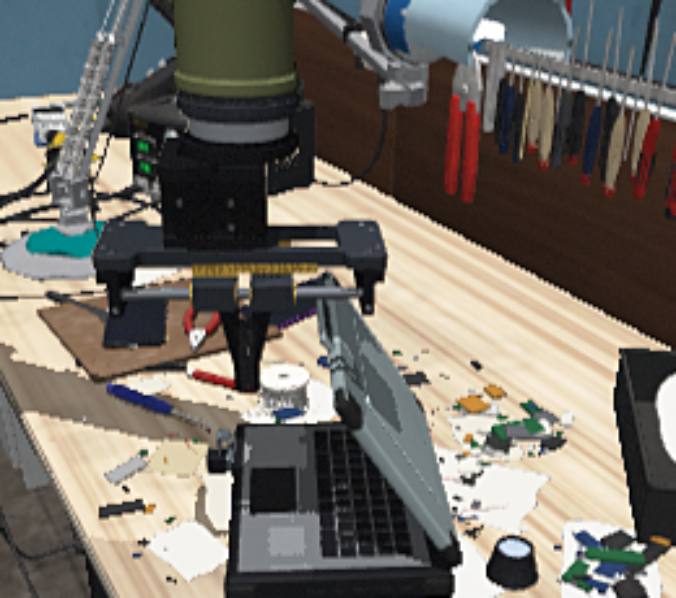

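```bash
python3 -m pendant '{"xyz":[[0.0114,-0.0052,0],[0.0114,-0.0052,0],[0.0114,-0.0052,0],[0.0114,-0.0052,0],[0.0091,-0.0042,0],[0.0091,-0.0042,0],[0.0091,-0.0042,0]],"turn":[0,0,0,0,0,0,0]}';python3 st.py; python3 - <<'E'
from h import *
snap('side','s20');find('side',['lip','screen','laptop','lid'])
cv2.imwrite('pics/s20z.png',cv2.resize(cv2.imread('pics/s20.png')[30:260,180:440],None,fx=2.6,fy=2.6))
E
```

```text
time_s: 23.48
tool_pos: [0.4139, -0.3936, 0.1785]
tool_rot: [-48.5, 89.2, -163.2]
force: [-9.1, 2.2, 10.0]
grip_width: 0.0005
t 23.475 pos [ 0.4139 -0.3936  0.1785] r 0.5711 jaw -24.7 fing [-0.013 -0.004 -1.   ] F [-9.1  2.2 10. ] q [-10.1  16.7  60.1  99.4 -14.4  72.9  28.5] w 0.00050351846350706
in laptop [ 0.0159 -0.0604]
side lip 0.74 [ 0.4466 -0.3382  0.2125]
side screen 0.94 [ 0.4711 -0.3568  0.1223]
side laptop 0.88 [ 4.262e-01 -3.311e-01  2.000e-04]
side lid 0.58 [ 0.5018 -0.3706  0.0296]
```

View pics/s20z.png

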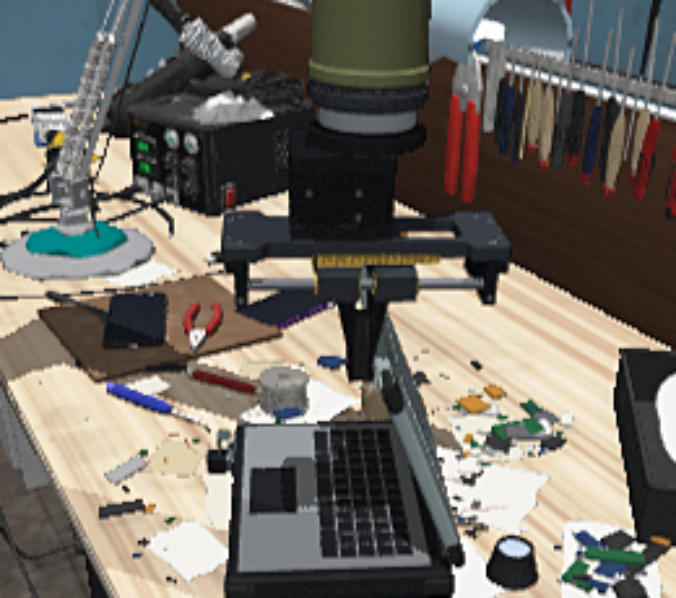

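```bash
python3 -m pendant '{"xyz":[[0.0091,-0.0042,0],[0.0091,-0.0042,0],[0.0091,-0.0042,0],[0.0091,-0.0042,0],[0.0091,-0.0042,0]],"turn":[0,0,0,0,0]}';python3 st.py; python3 - <<'E'
from h import *
snap('side','s21');find('side',['lip','screen','laptop','lid'])
cv2.imwrite('pics/s21z.png',cv2.resize(cv2.imread('pics/s21.png')[30:260,180:440],None,fx=2.6,fy=2.6))
E
```

```text
time_s: 24.35
tool_pos: [0.4564, -0.4145, 0.1834]
tool_rot: [-79.9, 89.0, 165.2]
force: [-2.9, 3.0, 4.6]
grip_width: 0.0006
t 24.35 pos [ 0.4564 -0.4145  0.1834] r 0.6165 jaw -24.9 fing [-0.016  0.004 -1.   ] F [-2.9  3.   4.6] q [ -4.7  23.8  57.2  92.1 -19.9  76.2  30.5] w 0.0006158693061680493
in laptop [ 0.0632 -0.0618]
side screen 0.66 [ 0.4968 -0.3691  0.1276]
side laptop 0.97 [ 0.427  -0.3338 -0.0021]
```

View pics/s21z.png

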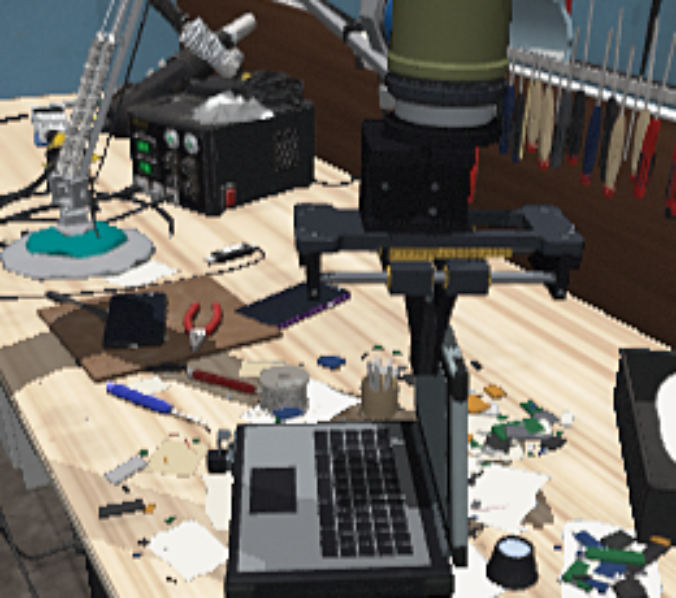

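```bash
python3 -m pendant '{"xyz":[[0.0091,-0.0042,-0.002],[0.0091,-0.0042,-0.002],[0.0091,-0.0042,-0.001],[0.0091,-0.0042,-0.001],[0.0091,-0.0042,-0.001],[0.0091,-0.0042,0]],"turn":[0,0,0,0,0,0]}';python3 st.py; python3 - <<'E'
from h import *
snap('side','s22');find('side',['lip','screen','laptop','lid'])
cv2.imwrite('pics/s22z.png',cv2.resize(cv2.imread('pics/s22.png')[0:230,180:440],None,fx=2.6,fy=2.6))
E
```

```text
time_s: 25.35
tool_pos: [0.512, -0.4393, 0.1733]
tool_rot: [-86.8, 88.8, 158.3]
force: [-3.7, 1.8, -1.8]
grip_width: 0.0005
t 25.35 pos [ 0.512  -0.4393  0.1733] r 0.6746 jaw -24.9 fing [-0.02   0.008 -1.   ] F [-3.7  1.8 -1.8] q [  1.   31.9  53.8  83.4 -25.2  78.7  31. ] w 0.0005465840571308409
in laptop [ 0.1241 -0.0613]
side screen 0.74 [ 0.4225 -0.3346 -0.0028]
side laptop 0.84 [ 0.4262 -0.3331 -0.0016]
side lid 0.62 [ 0.5029 -0.3674  0.0373]
```

View pics/s22z.png

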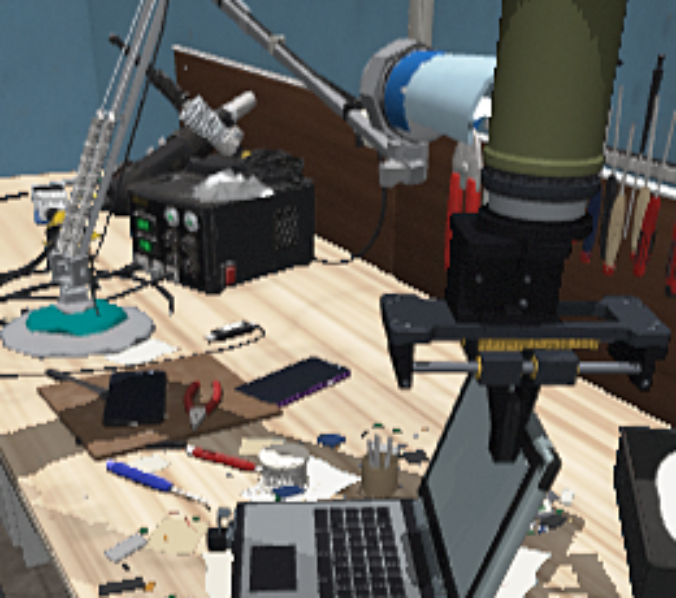

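```bash
python3 -m pendant '{"xyz":[[0.0055,-0.0025,0],[0,0,0],[0,0,0]],"turn":[0,0,0]}';python3 st.py; python3 -c "
from h import *
snap('side','s23a')"; python3 -m pendant '{"xyz":[[-0.02,0.009,0],[-0.035,0.016,0],[-0.035,0.016,0],[-0.02,0.009,0],[0,0,0],[0,0,0]],"turn":[0,0,0,0,0,0]}'; python3 st.py; python3 - <<'E'
from h import *
snap('side','s23');find('side',['lip','screen','laptop','lid'])
snap('top','t23');find('top',['lip','screen','laptop','lid'])
snap('wrist','w23');find('wrist',['lip','screen','lid'])
E
```

```text
time_s: 25.98
tool_pos: [0.5166, -0.4429, 0.1749]
tool_rot: [-83.0, 88.9, 162.0]
force: [-2.6, 2.4, -1.2]
grip_width: 0.0007
t 25.975 pos [ 0.5166 -0.4429  0.1749] r 0.6805 jaw -25.0 fing [-0.018  0.006 -1.   ] F [-2.6  2.4 -1.2] q [  1.5  32.5  53.6  82.5 -25.5  79.   31. ] w 0.0006982307006615118
in laptop [ 0.1298 -0.0627]
time_s: 26.78
tool_pos: [0.4125, -0.3962, 0.1794]
tool_rot: [44.4, 89.6, -70.4]
force: [0.9, 0.4, 0.8]
grip_width: 0.0006
t 26.775 pos [ 0.4125 -0.3962  0.1794] r 0.572 jaw -24.8 fing [ 0.002 -0.007 -1.   ] F [0.9 0.4 0.8] q [-10.5  16.1  60.8  99.9 -14.6  72.2  29. ] w 0.0005572065081906663
in laptop [ 0.0157 -0.0634]
side lip 0.78 [ 0.5542 -0.392   0.2146]
side screen 0.85 [ 0.5224 -0.3812  0.1244]
side laptop 0.76 [ 0.4264 -0.3318  0.0007]
side lid 0.84 [ 0.4984 -0.3694  0.0332]
side lid 0.25 [ 0.48   -0.1274  0.0122]
top lip 0.73 [ 0.5542 -0.3912  0.2169]
top screen 0.8 [ 0.5252 -0.3823  0.1255]
top laptop 0.85 [ 0.4286 -0.3311  0.0024]
top lid 0.84 [ 0.5036 -0.3686  0.0358]
wrist screen 0.6 [ 0.4241 -0.3245 -0.0031]
wrist screen 0.59 [ 0.5216 -0.3744  0.1261]
wrist lid 0.71 [ 0.4985 -0.367   0.037 ]
```

View pics/s23.png

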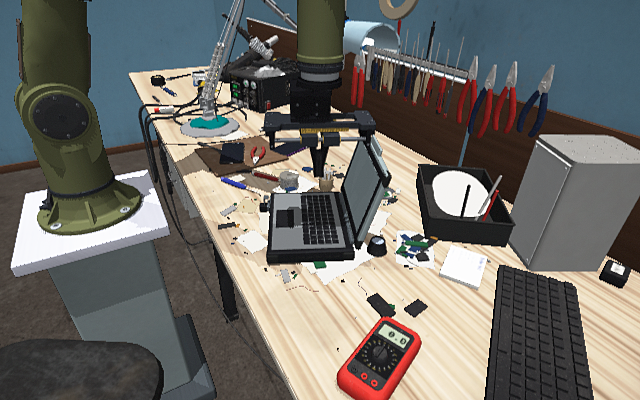

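View pics/t23.png

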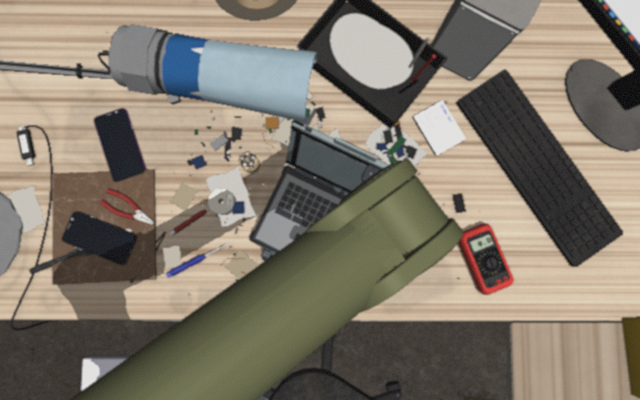

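```bash
python3 -m pendant '{"xyz":[[0.0182,-0.0083,-0.001],[0.0182,-0.0083,-0.001],[0.0182,-0.0083,-0.001],[0.0182,-0.0083,-0.001],[0.0137,-0.0062,0],[0.009,-0.0041,0],[0.007,-0.0032,0],[0,0,0]],"turn":[0,0,0,0,0,0,0,0]}';python3 st.py
```

```text
time_s: 28.48
tool_pos: [0.5149, -0.4429, 0.1733]
tool_rot: [-39.0, 89.8, -153.8]
force: [-1.7, 0.4, 1.9]
grip_width: 0.0007
t 28.475 pos [ 0.5149 -0.4429  0.1733] r 0.6792 jaw -24.9 fing [-0.004 -0.002 -1.   ] F [-1.7  0.4  1.9] q [  0.7  31.8  54.3  83.8 -25.7  77.7  31.5] w 0.0007202624488901385
in laptop [ 0.1283 -0.0634]
```

```bash
python3 -m pendant '{"xyz":[[0.0075,-0.0034,0],[0.006,-0.0027,0],[0,0,0]],"turn":[0,0,0]}';python3 st.py
```

```text
time_s: 28.85
tool_pos: [0.5273, -0.4488, 0.1729]
tool_rot: [-68.9, 89.6, 176.1]
force: [-2.3, 0.2, 0.4]
grip_width: 0.0004
t 28.85 pos [ 0.5273 -0.4488  0.1729] r 0.6924 jaw -24.9 fing [-0.006  0.    -1.   ] F [-2.3  0.2  0.4] q [  2.   33.6  53.6  81.4 -26.7  78.7  31.3] w 0.0003596972449476006
in laptop [ 0.142  -0.0636]
```

Now retreat well clear and measure.

```bash
python3 -m pendant '{"xyz":[[-0.02,0.009,0],[-0.035,0.016,0],[-0.035,0.016,0],[-0.035,0.016,0],[-0.03,0.014,0],[0,0,0],[0,0,0]],"turn":[0,0,0,0,0,0,0]}'; python3 - <<'E'
from h import *
for i in range(3):
    snap('side','s24');find('side',['lip','screen','lid'])
    snap('top','t24');find('top',['lip','screen','lid','laptop','jar_c','reel_c','loupe_c'])
def proj(c,P):
    p=camera_params(c);K=np.array([[p['fx'],0,p['cx']],[0,p['fy'],p['cy']],[0,0,1.]])
    return cv2.projectPoints(P,np.array(p['rvec'],float),np.array(p['tvec'],float),K,None)[0].reshape(-1,2)
a=np.radians(-24.5);Rz=np.array([[np.cos(a),-np.sin(a),0],[np.sin(a),np.cos(a),0],[0,0,1]])
for c,crop in(('side',(330,120,400,260)),('top',(270,100,410,220))):
    x0,y0,x1,y1=crop;f=4
    im=cv2.resize(cv2.imread(f'pics/{c[0]}24.png')[y0:y1,x0:x1],None,fx=f,fy=f,interpolation=cv2.INTER_CUBIC)
    for th,col in((106,(0,0,255)),(110,(0,255,0)),(114,(255,0,0))):
        t=np.radians(th)
        P=[]
        for lx,ly,lz in((-.001,-.12,.0005),(-.1755,-.12,.0005),(-.1755,.12,.0005),(-.001,.12,.0005)):
            P.append([.086+lx*np.cos(t)+lz*np.sin(t),ly,.036-lx*np.sin(t)+lz*np.cos(t)])
        P=np.array(P)@Rz.T+[.4255,-.331,0]
        uv=(proj(c,P)-[x0,y0])*f
        cv2.polylines(im,[uv.astype(int)],True,col,1)
    cv2.imwrite(f'pics/{c[0]}24o.png',im)
E
python3 st.py
```

```text
time_s: 29.72
tool_pos: [0.3774, -0.3795, 0.1764]
tool_rot: [84.4, 89.0, -30.4]
force: [0.7, 0.4, 0.3]
grip_width: 0.0005
side lip 0.74 [ 0.5681 -0.4001  0.2094]
side screen 0.92 [ 0.531  -0.3841  0.1205]
side screen 0.66 [ 0.4999 -0.37    0.0324]
side lid 0.83 [ 0.501  -0.3679  0.032 ]
top lip 0.63 [ 0.5663 -0.3999  0.2113]
top screen 0.86 [ 0.5311 -0.3806  0.1256]
top lid 0.75 [ 0.4263 -0.3322  0.0057]
top lid 0.57 [ 0.5049 -0.3671  0.0379]
top laptop 0.61 [ 0.4259 -0.3323  0.0059]
top laptop 0.32 [ 0.3621 -0.2206  0.022 ]
top jar_c 0.9 [ 0.5612 -0.1854  0.0303]
top reel_c 0.81 [ 0.4774 -0.1225  0.0212]
top loupe_c 0.62 [ 0.3634 -0.2231  0.0207]
top loupe_c 0.35 [ 0.564  -0.3975  0.2132]
side lip 0.66 [ 0.5656 -0.3958  0.2106]
side screen 0.97 [ 0.5293 -0.3811  0.1194]
side lid 0.72 [ 0.5009 -0.3703  0.0324]
top lip 0.82 [ 0.568  -0.3967  0.2115]
top lip 0.56 [ 0.3613 -0.2209  0.0228]
top screen 0.82 [ 0.5331 -0.3837  0.1249]
top lid 0.89 [ 0.5059 -0.3676  0.0359]
top laptop 0.86 [ 0.4287 -0.3317  0.0051]
top jar_c 0.6 [ 0.5609 -0.1854  0.0302]
top jar_c 0.31 [ 0.5636 -0.401   0.2132]
side lip 0.6 [ 0.567  -0.399   0.2076]
side screen 0.64 [ 0.5321 -0.3831  0.1211]
side lid 0.93 [ 0.4999 -0.3701  0.0337]
top lip 0.74 [ 0.5646 -0.3992  0.2098]
top screen 0.86 [ 0.5341 -0.3819  0.1227]
top screen 0.69 [ 0.5641 -0.1837  0.0299]
top lid 0.81 [ 0.5056 -0.3662  0.034 ]
top laptop 0.83 [ 0.4257 -0.3336  0.0034]
top jar_c 0.83 [ 0.5645 -0.1825  0.0298]
top reel_c 0.79 [ 0.4757 -0.1234  0.0249]
t 31.525 pos [ 0.3756 -0.3793  0.1755] r 0.5338 jaw -24.8 fing [ 0.012 -0.008 -1.   ] F [ 0.7 -0.1 -0. ] q [-16.4   8.6  64.4 105.7  -8.5  70.   25.8] w 0.0003642498048821148
in laptop [-0.0249 -0.0633]
```

View pics/s24o.png

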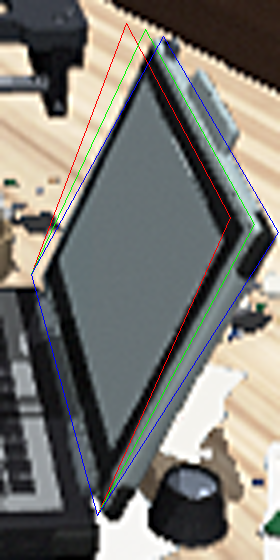

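View pics/t24o.png

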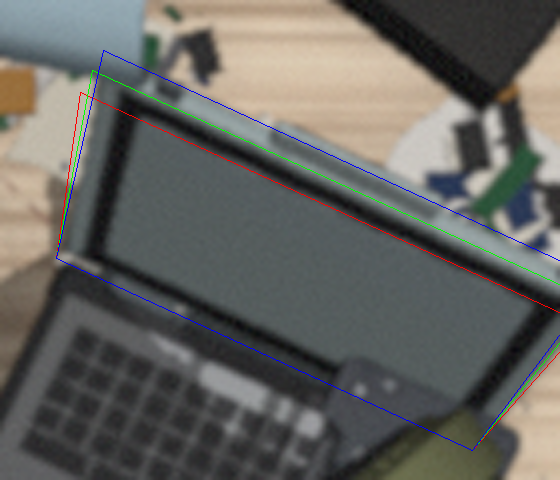

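```bash
python3 - <<'E'
from h import *
snap('side','s25');find('side',['loupe_c','laptop','lip','screen'])
o=readout.get_obs();print(o['force'],o['joint_velocities'].__repr__())
print(sign_off())
E
```

```text
side loupe_c 0.65 [ 0.5219 -0.4637  0.0143]
side laptop 0.61 [ 0.4268 -0.331  -0.    ]
side lip 0.84 [ 0.5672 -0.3998  0.211 ]
side screen 0.74 [ 0.5314 -0.3847  0.1216]
[0.21601071 0.56173967 0.02112574] array([-0.01324817,  0.01117872,  0.03671571, -0.10995715, -0.00116286,
       -0.06241604, -0.0290082 ])
the job is handed in; nothing more can be done
None
```

The notebook is open and handed in at about 31.6 s. The screen stands by itself at about 110 degrees (my estimate, about ±1 degree).

- **Latch:** I slid it in two goes. The first grip stopped about 12 mm in because a finger came up against the lifting lip, so I finished with one finger until the force jumped at the end stop. Its position before and after differs by about 19 mm by camera, against the 18 mm stop. The slip needed to clear the tongue is 14.5 mm.
- **Lid:** I gripped the lip by its side edges and raised the lid to about 67 degrees. I then pushed the inner face open with shut fingers. The first push sprang back to about 105.5 degrees, so I pushed again.
- **Angle check, hand off:** the lip position gave about 110.0 degrees and the screen position about 110.4. Outlines drawn over the top and side pictures agreed, and readings over the last 1.8 s did not drift.
- **Notebook and bystanders:** the notebook, jar, solder reel and loupe all measured within a few mm of where they started, which is camera noise. In one top picture the loupe search returned only wrong points, but the side camera found it in place.
- **Arm:** it was still, about 0.1 m clear of the lid, with the wrist force near zero.

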